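# Load the filament dryer's roller lane and switch it on

### The job

Load the three filament cassettes upright into the dryer's sloping roller lane, one at a time: the longest first, then the middle one, then the shortest. Set each one down on the rollers at the raised end without dropping it, and let go, so that it rolls down by itself to the stop or against the cassette in front. When all three have come to rest, flip the toggle switch over until it snaps to its other side, and leave the glue tube and the little vase standing where they are.

Things in the scene. Friction and masses are not known exactly. Their poses are not given: they have to be found in the camera images.
- bed: the sloping roller lane. Origin: middle of the stop's face, on the plane of the roller tops (42 mm above the table). x points downhill along the lane, away from the robot; y across it; z square to the rollers; slope 0.16 rad. Aluminium side guides 60 mm apart inside, 72 mm outside, rise 12 mm above the rollers. The stop plate (x = 0 to 10 mm) rises 35 mm; beyond it a low grey dryer head, 55 mm tall
- lane_load (a point): middle of the lane's raised loading end, on the plane of the roller tops, 335 mm uphill of the stop. Set each cassette down with its centre above here, length along the lane. Braked, free-turning rollers, one every 25 mm, run from 13 to 388 mm uphill of the stop; a cassette let go rolls down at about 0.1 to 0.2 m/s. The upper end is open
- lane_stop (a point): same point as the lane's origin, at the foot of the stop's face. In place, the cassettes' centres lie 60 mm (long), 165 mm (medium) and 242 mm (short) uphill of it along the lane, 37 mm square above the roller plane
- long_center (a point): grey plastic filament cassette, a plain closed box 120 long (its x) x 50 wide (its y) x 75 mm tall (its z), two black discs on each long side, about 400 g, starts standing upright on the table. The point is its centre, half-way up; it may be loaded either way round
- medium_center (a point): grey plastic filament cassette, a plain closed box 90 long (its x) x 50 wide (its y) x 75 mm tall (its z), one big black disc on each long side, about 320 g, starts standing upright on the table. The point is its centre, half-way up; it may be loaded either way round
- short_center (a point): grey plastic filament cassette, a plain closed box 65 long (its x) x 50 wide (its y) x 75 mm tall (its z), one small black disc on each long side, about 240 g, starts standing upright on the table. The point is its centre, half-way up; it may be loaded either way round
- toggle (a joint): toggle lever angle: 0 off (as found, leaning 0.45 rad to the switch box's -x), 0.9 on (leaning 0.45 rad to its +x). A sprung over-centre lever: it snaps over once past 0.45 and needs about 3 to 4 N at the tip to start it
- toggle_pivot (a point): pivot of the toggle, in the middle of the top of the grey switch box (90 x 75 x 50 mm, fixed to the bench); its axes are the box's: the lever swings in the x-z plane from -x to +x
- toggle_tip (a point): centre of the 20 mm black ball on the end of the toggle lever, a 12 mm steel rod; 75 mm from the pivot
- tube: bystander: white glue tube standing upright, 32 mm diameter, 75 mm tall; origin under its centre
- vase: bystander: small white printed vase, 34 mm diameter, 70 mm tall; origin under its centre
Not all that is in view belongs to the job. What is shaped like the part that bears toggle but red is not meant.

How it is judged:
On the way, in this order (a step that is already met when the one before it is completed fails the run):
1. the long cassette stands on the rollers at the raised end, let go (y of long_center in the frame of bed between -0.012 and 0.012 m and z of long_center in the frame of bed between 0.032 and 0.043 m and angle between long_center's own z axis and vertical below 0.25 rad and x of long_center in the frame of bed between -0.4 and -0.22 m and contact force between long and the fingers below 0.05 N), for 0.05 s.
2. the medium cassette stands on the rollers at the raised end, let go, with the long one at rest at the stop (y of medium_center in the frame of bed between -0.012 and 0.012 m and z of medium_center in the frame of bed between 0.032 and 0.043 m and angle between each of medium_center, long_center's own z axis and vertical below 0.25 rad and x of medium_center in the frame of bed between -0.4 and -0.24 m and contact force between medium and the fingers below 0.05 N and y of long_center in the frame of bed between -0.012 and 0.012 m and z of long_center in the frame of bed between 0.032 and 0.043 m and x of long_center in the frame of bed between -0.072 and -0.05 m and linear speed of long below 0.01 m/s), for 0.05 s.
3. the short cassette stands on the rollers at the raised end, let go, with the other two at rest in place (y of short_center in the frame of bed between -0.012 and 0.012 m and z of short_center in the frame of bed between 0.032 and 0.043 m and angle between each of short_center, long_center, medium_center's own z axis and vertical below 0.25 rad and x of short_center in the frame of bed between -0.4 and -0.275 m and contact force between short and the fingers below 0.05 N and y of long_center in the frame of bed between -0.012 and 0.012 m and z of long_center in the frame of bed between 0.032 and 0.043 m and x of long_center in the frame of bed between -0.072 and -0.05 m and linear speed of each of long, medium below 0.01 m/s and y of medium_center in the frame of bed between -0.012 and 0.012 m and z of medium_center in the frame of bed between 0.032 and 0.043 m and x of medium_center in the frame of bed between -0.177 and -0.155 m), for 0.02 s.
4. all three at rest in place, the toggle still off (y of long_center in the frame of bed between -0.012 and 0.012 m and z of long_center in the frame of bed between 0.032 and 0.043 m and angle between each of long_center, medium_center, short_center's own z axis and vertical below 0.25 rad and x of long_center in the frame of bed between -0.072 and -0.05 m and linear speed of each of long, medium, short below 0.01 m/s and y of medium_center in the frame of bed between -0.012 and 0.012 m and z of medium_center in the frame of bed between 0.032 and 0.043 m and x of medium_center in the frame of bed between -0.177 and -0.155 m and y of short_center in the frame of bed between -0.012 and 0.012 m and z of short_center in the frame of bed between 0.032 and 0.043 m and x of short_center in the frame of bed between -0.2545 and -0.2325 m and value of joint toggle below 0.3 rad), for 0.1 s.
5. the toggle has snapped over (value of joint toggle above 0.8 rad), for 0.1 s.
At the end, for the whole second after the job is handed in: The long cassette rests upright in the lane against the stop, the medium one against it and the short one behind that (each centre within 10 to 12 mm of its place along the lane, 12 mm across it, standing on the rollers, still), and the toggle is over on its other side (above 0.8 rad) (y of long_center in the frame of bed between -0.012 and 0.012 m and z of long_center in the frame of bed between 0.032 and 0.043 m and angle between each of long_center, medium_center, short_center's own z axis and vertical below 0.25 rad and x of long_center in the frame of bed between -0.072 and -0.05 m and linear speed of each of long, medium, short below 0.01 m/s and y of medium_center in the frame of bed between -0.012 and 0.012 m and z of medium_center in the frame of bed between 0.032 and 0.043 m and x of medium_center in the frame of bed between -0.177 and -0.155 m and y of short_center in the frame of bed between -0.012 and 0.012 m and z of short_center in the frame of bed between 0.032 and 0.043 m and x of short_center in the frame of bed between -0.2545 and -0.2325 m and value of joint toggle above 0.8 rad); the robot touches nothing.
It fails at once if the glue tube or the vase is shifted more than 30 mm (distance of any of tube, vase from where it was at the start of the episode above 0.03 m).
It fails at once if the long cassette is let go above the lane, its underside more than about 20 mm over the rollers (z of long_center in the frame of bed above 0.0585 m and y of long_center in the frame of bed between -0.06 and 0.06 m and x of long_center in the frame of bed between -0.42 and 0.03 m and contact force between long and the fingers below 0.05 N).
It fails at once if the medium cassette is let go above the lane, its underside more than about 20 mm over the rollers (z of medium_center in the frame of bed above 0.0585 m and y of medium_center in the frame of bed between -0.06 and 0.06 m and x of medium_center in the frame of bed between -0.42 and 0.03 m and contact force between medium and the fingers below 0.05 N).
It fails at once if the short cassette is let go above the lane, its underside more than about 20 mm over the rollers (z of short_center in the frame of bed above 0.0585 m and y of short_center in the frame of bed between -0.06 and 0.06 m and x of short_center in the frame of bed between -0.42 and 0.03 m and contact force between short and the fingers below 0.05 N).
It also fails if it takes over 72 s, if anything falls off the work surface, if the arm or the gripper's body presses on something with over 40 N, if the wrist force passes 120 N, or if a joint passes its speed limit or range.

### The arm

A 6-joint arm with a two-finger parallel gripper is mounted at the origin on the work surface. World frame = base frame: x ahead of the robot, y to its left, z up, the work surface at z = 0. Lengths are in m, angles in rad, forces in N, time in s.
With the tool pointing down it reaches from about 0.275 to 0.775 m from the base axis. Payload 14.6 kg.
Tool frame: the origin (TCP) lies midway between the tips of the shut fingers; the grasp point (between the pads) lies 19 mm behind it (manip.hold_point_z is the distance from the TCP to the grasp point, in m); x points along the fingers, y is the direction in which the jaws open and shut, and the axes are right-handed (so a half turn about x gives the same grasp; the last joint's range is limited). The gripper opens to 85 mm and grips with 20 to 120 N. Pads are 22 mm wide; open, the fingers measure 114 mm over their backs; the gripper's body (76 mm by 85 mm) begins 54 mm behind the grasp point. The pads swing forward as they close: fully open they stand 13 mm farther back than shut.
Start: joints at [1.147, 0.263, -0.048, 1.259, 0, 1.415], TCP at [0.139, 0.506, 0.231] pointing down, gripper open.
Joint ranges: [-2.65, 2.65], [-0.89, 1.7], [-1.18, 1.37], [-2.13, 2.11], [-1.35, 1.29], [-3.14, 3.14]. Speed limits (rad/s): [1.89, 1.89, 2.57, 2.79, 3.14, 3.14].

### API

Orientations are given as a 3x3 rotation matrix whose columns are the frame's x, y, z axes.
In Python, from cell import manip gives the robot as it stands.
- The arm moves only by the shell command python3 -m inch 'ROWS' [FORCE]. ROWS is JSON, a list of rows, each an object with "turn": the turn, a rotation vector about the tool's x, y, z in degrees, a list of three; "offset": the shift along the tool's x, y, z in m, a list of three; "jaw": the closure, from 0 (fully open) to 1 (shut). In form: [{"turn": [rx, ry, rz], "offset": [tx, ty, tz], "jaw": jaw}, ...]. A call has 1 to 8 rows; each row shifts and turns the commanded pose from where the row before left it, along the tool's axes as they then stand; what a row does not reach is not made up. A row lasts 1/8 s, in which the tool goes at most 62.5 mm and 10.7 degrees, less where a joint would pass 70% of its speed; a pose out of reach is approached as far as the arm can. A call with a gripper value outside its range is refused whole. The fingers move at their own pace and stop on an object; FORCE is the grip in N (left out, the last holds). Time passes only in rows, so rows that do not move let the fingers close. It gives the time, the measured TCP pose, the force and the opening at its end, in the units of the state.
- manip.state(): the state, without advancing time (a new reading comes with each control period).
- manip.read_camera(name): name is "scene" or "top" or "wrist"; returns a dict with "img" (480x640x3 uint8, red, green, blue), "depth" (480x640 float32, m along the optical axis (not along the pixel's ray), 0 where there is no reading), "fx", "fy", "cx", "cy" (pixels), "D" ([k1, k2, p1, p2, k3] as OpenCV has them; the pictures are not rectified), "position" and "attitude" of the camera in the world; the wrist camera has in their place "hand_eye" (4x4, takes a point from camera to tool coordinates, whose origin is the TCP and whose axes are the tool frame's). Camera axes: x right, y down, z forward; pixel columns grow to the right and rows downward; lengths in m; the calibration is good to about 2 mm. A picture is of the moment at which its call begins: read the wrist's pose just before it.
- manip.close_job(): hands the job in, once; it reports no verdict.
Trained networks look in a picture, given as the dict that the camera call returned (one of the last four; its "shot" number tells which), for a name from the list of things; names that differ only in an ending like _2 or _b are one class to them, and where a whole thing is asked for, a point or a joint stands for the part that bears it (a point fixed in the world has none). Each returns a list of dicts, best first, with "conf" (0 to 1); they miss things now and then, are a little off and sometimes report something else, mostly with a low value. They report only what shows in the picture. A call takes as long as a camera call. They do not tell look-alikes from the thing itself.
- manip.boxes_of(picture, name): "centre" ([column, row] in pixels, amid what is visible of it).
- manip.masks_of(picture, name): "mask" (480x640 bool, what is visible of it) and "centre" ([column, row] in pixels, amid what is visible of it).
- manip.tip_of(picture, name): "centre" ([column, row] in pixels: a listed point, or the origin of a listed thing).
The state is a dict: "t": time; "joint_positions": joint angles; "joint_vel": joint speeds; "effort": joint torques, N m; "ee_pos": TCP position; "eef_rot": TCP orientation; "force": force on the tool from outside, world axes, zero at the start; "moment": the same for the moment, N m; "grip_width": finger opening in m.
Only numpy, scipy, OpenCV 4.12 (cv2) and the standard library are available. Lean on these libraries where they do the work, as an engineer would, in place of code of your own. Each camera call takes 0.05 s, during which the arm holds its last target.

## Working session

There is one attempt and no reset: what is moved stays moved. The work goes in short steps, Python scripts to look and compute and a shell command to move; the robot and the scene stay as the last step left them, time stands still between calls to the robot, and variables do not carry over. Pictures are saved under pics/ and viewed, and the job is handed in when it is done.

```bash
ls; mkdir -p pics
python3 - <<'E'
from cell import manip
import cv2
s=manip.state();print(s)
for n in["scene","top","wrist"]:
    p=manip.read_camera(n);cv2.imwrite(f"pics/{n}0.png",p["img"][:,:,::-1])
    print(n,{k:v for k,v in p.items() if k not in("img","depth")})
E
```

```text
pics
{'t': 0.0, 'joint_positions': array([ 1.14669306e+00,  2.63510308e-01, -4.88922849e-02,  1.25941314e+00,
        1.87655408e-05,  1.41550668e+00]), 'joint_vel': array([ 0.00075077,  0.00036384,  0.00060534, -0.00050175,  0.00078907,
       -0.00103365]), 'effort': array([-1.02316266e-03, -6.37628388e+01,  3.84579742e+01,  1.34424004e-02,
       -2.04445819e-04, -1.11420923e-05]), 'ee_pos': array([0.13932029, 0.50590803, 0.23084803]), 'eef_rot': array([[-4.36593925e-04,  2.65587645e-01,  9.64086621e-01],
       [-9.21376265e-04,  9.64086197e-01, -2.65587945e-01],
       [-9.99999480e-01, -1.00424061e-03, -1.76208024e-04]]), 'force': array([-0.46684589, -0.48047925, -0.01372276]), 'moment': array([-0.05299622,  0.05428999,  0.01427085]), 'grip_width': 0.08525086973698631}
scene {'fx': 589.0697399084623, 'fy': 589.0697399084623, 'cx': 320.4309923473547, 'cy': 232.78374457755837, 'D': array([-0.14968996,  0.        ,  0.        ,  0.        ,  0.        ]), 'position': array([1.44187117, 0.35000661, 0.79261178]), 'attitude': array([[-0.36803237,  0.53058675, -0.76356393],
       [ 0
[... 363 characters left out ...]
0.01640021, -0.98392916,  0.17780452],
       [-0.99977983, -0.0184653 , -0.00996572],
       [ 0.01308878, -0.17760193, -0.98401536]]), 'shot': 2}
wrist {'fx': 344.0577965792664, 'fy': 344.0577965792664, 'cx': 315.76692234606907, 'cy': 237.82174739400023, 'D': array([-0.06030907,  0.        ,  0.        ,  0.        ,  0.        ]), 'hand_eye': array([[-2.39507747e-04, -2.58157557e-01,  9.66102799e-01,
        -1.41005595e-01],
       [ 9.99999217e-01, -1.24807871e-03, -8.55948175e-05,
        -4.80005919e-04],
       [ 1.22786929e-03,  9.66102022e-01,  2.58157654e-01,
        -6.60367408e-02],
       [ 0.00000000e+00,  0.00000000e+00,  0.00000000e+00,
         1.00000000e+00]]), 'shot': 3}
```

View pics/scene0.png

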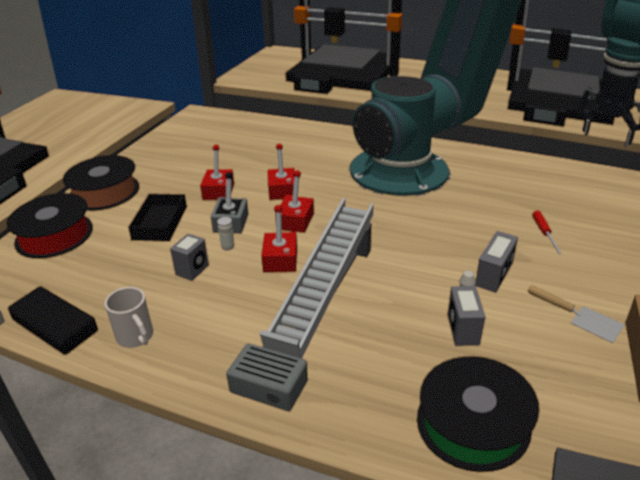

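View pics/top0.png

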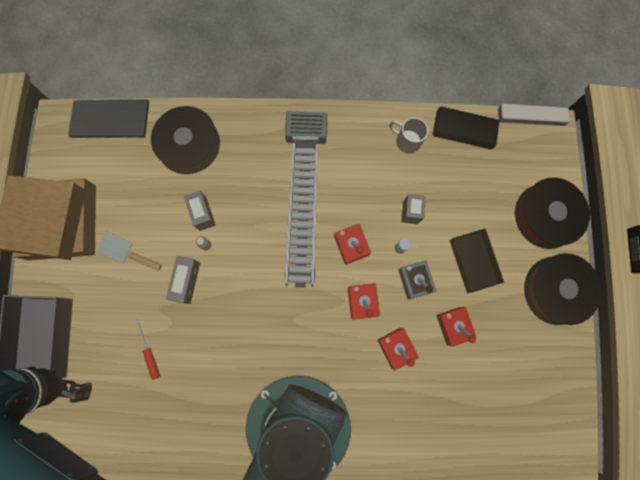

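View pics/wrist0.png

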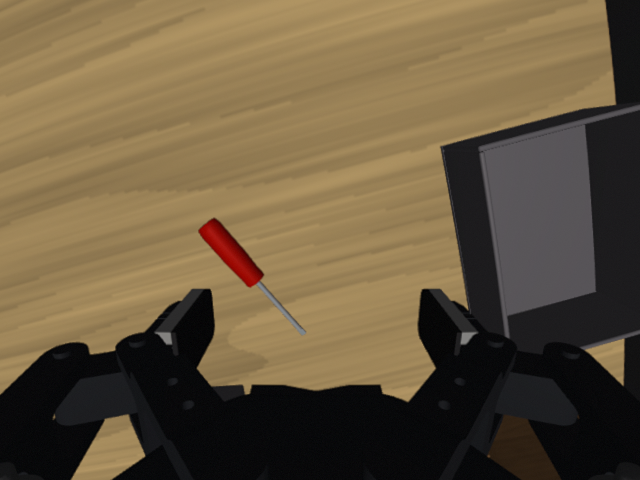

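The scene view shows the lane in the middle (top end about (358,210), stop about (285,345)). The top view shows cassettes at (183,280), (198,210) and (414,207), the grey switch at (417,280), and four red look-alike switches. Next I'll measure poses.

```bash
cat > h.py <<'E'
from cell import manip
import cv2, numpy as np
def cloud(p,T=None):
    K=np.array([[p["fx"],0,p["cx"]],[0,p["fy"],p["cy"]],[0,0,1]])
    u,v=np.meshgrid(np.arange(640.),np.arange(480.))
    n=cv2.undistortPoints(np.stack([u.ravel(),v.ravel()],1)[:,None],K,p["D"])[:,0]
    d=p["depth"].ravel()
    c=np.c_[n*d[:,None],d]
    if T is None: R,t=p["attitude"],p["position"]
    else: R,t=T
    w=(c@R.T+t).reshape(480,640,3); w[p["depth"]<=0]=np.nan
    return w
def wristT(s,p):
    H=p["hand_eye"];R=s["eef_rot"];return R@H[:3,:3],R@H[:3,3]+s["ee_pos"]
def project(p,X):
    K=np.array([[p["fx"],0,p["cx"]],[0,p["fy"],p["cy"]],[0,0,1]])
    R=p["attitude"].T
    return cv2.projectPoints(np.array(X,float).reshape(-1,3),cv2.Rodrigues(R)[0],-R@p["position"],K,p["D"])[0][:,0]
E
python3 - <<'E'
from h import *
np.set_printoptions(precision=4,suppress=True)
for cam in["top","scene"]:
    p=manip.read_camera(cam);w=cloud(p)
    np.save(f"{cam}.npy",w)
    for n in["long_center","medium_center","short_center","tube","vase","toggle","bed"]:
        for r in manip.masks_of(p,n)[:3]:
            if r["conf"]<.2: continue
            P=w[r["mask"]];P=P[~np.isnan(P[:,0])]
            if not len(P):continue
            T=P[(P[:,2]>.065)&(P[:,2]<.085)]
            print(cam,n,round(r["conf"],2),np.round(r["centre"]),"med",np.median(P,0),"zmax",np.percentile(P[:,2],98),len(T))
            if len(T)>20:
                c,wh,a=cv2.minAreaRect((T[:,:2]*1000).astype(np.float32));print("   rect mm",np.round(c,1),np.round(wh,1),round(a,1))
    for n in["lane_load","lane_stop","toggle_pivot","toggle_tip","long_center","medium_center","short_center"]:
        for r in manip.tip_of(p,n)[:2]:
            u,v=np.round(r["centre"]).astype(int);print(cam,"tip",n,round(r["conf"],2),r["centre"],w[v,u])
E
```

```text
top long_center 0.93 [184. 279.] med [0.3861 0.308  0.0744] zmax 0.07988163063474425 831
   rect mm [386.8 318.6] [ 52.7 116.5] 78.6
top medium_center 0.66 [197. 210.] med [0.5734 0.2791 0.0744] zmax 0.08018187086629987 605
   rect mm [580.5 284.4] [91.2 51.3] 20.5
top medium_center 0.4 [417. 277.] med [ 0.3986 -0.3114  0.051 ] zmax 0.1262283923412015 18
top short_center 0.59 [413. 211.] med [ 0.5904 -0.3023  0.0739] zmax 0.07984710769086778 442
   rect mm [ 596.9 -308.4] [50.7 67. ] 84.0
top tube 0.51 [403. 246.] med [ 0.4868 -0.2709  0.0731] zmax 0.0791006101524672 96
   rect mm [ 489.6 -275.3] [24.5 28.2] 3.9
top tube 0.25 [184. 280.] med [0.3855 0.3088 0.0744] zmax 0.0798768085885265 866
   rect mm [387.1 318.6] [ 52.7 119.1] 78.6
top vase 0.61 [205. 246.] med [0.487  0.2654 0.0613] zmax 0.07469369735548737 48
   rect mm [489.8 270. ] [18.  20.9] 45.5
top toggle 0.67 [468. 334.] med [ 0.2554 -0.4287  0.1044] zmax 0.12867447593684112 22
   rect mm [ 268.9 -425. ] [10.5 14.5] 47.6
top toggle 0.58 [357. 246.] med [ 0.4755 -0.1485  0.1058] zmax 0.13111085669387096 12
top toggle 0.57 
[... 2036 characters left out ...]
mm [604.1  -0.6] [ 73.3 387.1] 89.0
scene tip lane_load 0.97 [348.3, 227.1] [0.4555 0.0051 0.095 ]
scene tip lane_stop 0.92 [285.0, 350.5] [0.7925 0.0076 0.0492]
scene tip toggle_pivot 0.95 [225.9, 206.0] [ 0.4069 -0.3244  0.0519]
scene tip toggle_pivot 0.76 [277.4, 237.1] [ 0.5023 -0.1421  0.0653]
scene tip toggle_tip 0.7 [226.7, 173.6] [ 0.379  -0.3281  0.1249]
scene tip toggle_tip 0.67 [277.9, 141.0] [-0.0677 -0.4109 -0.0025]
scene tip long_center 0.65 [490.5, 261.9] [0.445  0.3077 0.0709]
scene tip medium_center 0.72 [465.2, 313.9] [0.6238 0.2881 0.0761]
scene tip medium_center 0.31 [494.5, 260.4] [0.44   0.3147 0.0742]
scene tip short_center 0.74 [191.9, 257.2] [ 0.6223 -0.2861  0.0583]
```

```bash
python3 - <<'E'
from h import *
np.set_printoptions(precision=4,suppress=True)
for cam in["top","scene"]:
    P=np.load(f"{cam}.npy").reshape(-1,3);P=P[~np.isnan(P[:,0])]
    L=P[(abs(P[:,1])<.06)&(P[:,0]>.38)&(P[:,0]<.9)&(P[:,2]>.03)]
    # plane of rollers ref
    for x0 in (.787,.79,.793):
        ref=.042+(x0-L[:,0])*np.tan(.16)
        h=L[:,2]-ref
        G=L[(h>.007)&(h<.016)&(L[:,0]<.77)]
        print(cam,x0,len(G), "roller h med",np.median(h[(abs(L[:,1])<.02)&(L[:,0]<.76)&(h>-.01)]),"guide h",np.percentile(h[L[:,0]<.77],[90,97]))
    ref=.042+(.79-L[:,0])*np.tan(.16);h=L[:,2]-ref
    for a,b in [(.42,.5),(.5,.58),(.58,.66),(.66,.74)]:
        m=(L[:,0]>a)&(L[:,0]<b)&(h>.007)&(h<.02)
        y=L[m,1];print(a,"left",np.percentile(y[y>0],[2,50,98]),"right",np.percentile(y[y<0],[2,50,98]),"mid",(np.median(y[y>0])+np.median(y[y<0]))/2)
    # stop: h>.02 
    S=L[(h>.02)&(abs(L[:,1])<.03)];print("high pts x",np.percentile(S[:,0],[1,5,50,99]))
    print("lane x min",np.percentile(L[(h>-.005)][:,0],[0.2,1]))
    # switch
    B=P[(abs(P[:,0]-.4)<.08)&(abs(P[:,1]+.32)<.07)]
    T=B[(B[:,2]>.043)&(B[:,2]<.056)];c,wh,a=cv2.minAreaRect((T[:,:2]*1000).astype(np.float32));print("box",c,wh,a)
    T=B[B[:,2]>.085];
    for lo in(.07,.085,.1,.112): 
        T=B[(B[:,2]>lo)&(B[:,2]<lo+.015)];print(lo,len(T),T.mean(0) if len(T) else 0)
    print("top z",np.sort(B[:,2])[-5:])
E
python3 - <<'E'
import cv2
im=cv2.imread("pics/top0.png");a=cv2.resize(im[220:360,330:490],None,fx=5,fy=5,interpolation=cv2.INTER_CUBIC)[:600]
cv2.imwrite("pics/sw_top.png",a)
im=cv2.imread("pics/scene0.png");a=cv2.resize(im[130:280,170:320],None,fx=4,fy=4,interpolation=cv2.INTER_CUBIC)
cv2.imwrite("pics/sw_scene.png",a)
E
```

```text
top 0.787 584 roller h med -0.0031901437863753324 guide h [0.0107 0.0128]
top 0.79 572 roller h med -0.00362186205941481 guide h [0.0102 0.0123]
top 0.793 553 roller h med -0.004025411620120503 guide h [0.0097 0.0118]
0.42 left [0.0299 0.0329 0.036 ] right [-0.0354 -0.0326 -0.03  ] mid 0.00015999012900864973
0.5 left [0.0282 0.0315 0.0346] right [-0.0367 -0.034  -0.0312] mid -0.0012796381949969592
0.58 left [0.0274 0.0304 0.0337] right [-0.038  -0.0352 -0.0325] mid -0.0024185877199091963
0.66 left [0.0265 0.0295 0.0323] right [-0.0394 -0.0367 -0.0338] mid -0.003597268850938546
high pts x [0.7805 0.7818 0.8405 0.8755]
lane x min [0.3833 0.3879]
box (422.22222900390625, -311.44415283203125) (134.32015991210938, 77.0368881225586) 16.913591384887695
0.07 18 [ 0.4246 -0.301   0.0759]
0.085 13 [ 0.3842 -0.3207  0.0929]
0.1 6 [ 0.3796 -0.3229  0.106 ]
0.112 39 [ 0.3698 -0.3274  0.1229]
top z [0.129  0.1292 0.1297 0.1308 0.1333]
scene 0.787 1034 roller h med -0.0032885639921467306 guide h [0.0102 0.0121]
scene 0.79 1002 roller h med -0.003700897384382923 guide h [0.0097 0.0117]
scene 0.793 967 roller h med -0.004102287151037297 guide h [0.0092 0.0112]
0.42 left [0.0308 0.0343 0.0368] right [-0.0359 -0.0322 -0.0289] mid 0.001069909426388932
0.5 left [0.0288 0.0329 0.0359] right [-0.0375 -0.0329 -0.0296] mid -2.9584932983994783e-07
0.58 left [0.0285 0.0321 0.035 ] right [-0.0382 -0.034  -0.0308] mid -0.0009841439607162633
0.66 left [0.0269 0.0308 0.0343] right [-0.0387 -0.0349 -0.0315] mid -0.0020602204618094394
high pts x [0.7866 0.7895 0.8478 0.882 ]
lane x min [0.3855 0.3954]
box (405.54583740234375, -318.83868408203125) (94.90099334716797, 75.6588134765625) 17.162134170532227
0.07 34 [ 0.3961 -0.3214  0.0781]
0.085 32 [ 0.3887 -0.324   0.0922]
0.1 36 [ 0.3829 -0.3255  0.1075]
0.112 51 [ 0.3781 -0.3268  0.1204]
top z [0.1259 0.126  0.1265 0.1267 0.1275]
```

View pics/sw_top.png

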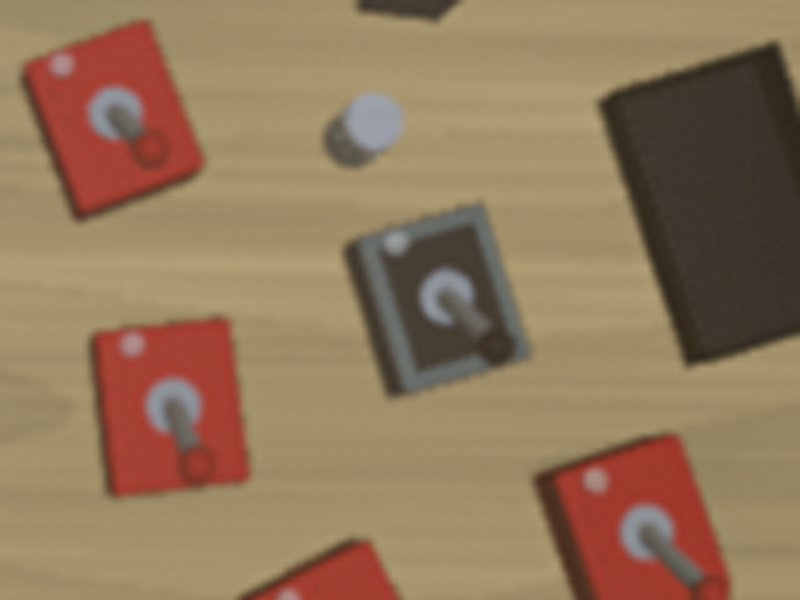

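View pics/sw_scene.png

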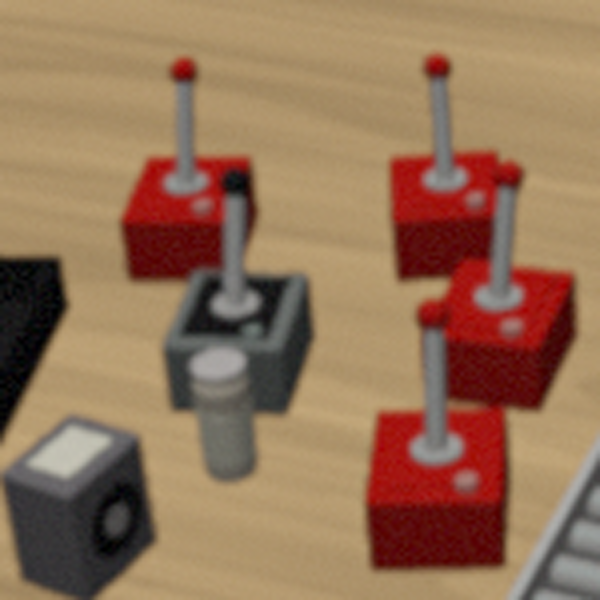

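```bash
cat >> h.py <<'E'
from scipy.spatial.transform import Rotation as Rn
def Rt(yawjaw,tilt=0):
    a=np.radians(yawjaw);y=np.array([np.cos(a),np.sin(a),0]);x=np.array([0,0,-1.]);R=np.c_[x,y,np.cross(x,y)]
    return R@Rn.from_euler('y',tilt).as_matrix()
def togo(pos,R):
    s=manip.state();R0=s["eef_rot"]
    print("t",round(s["t"],2),"pos",np.round(s["ee_pos"],4),"w",round(s["grip_width"],4),"F",np.round(s["force"],1))
    print("offset tool mm",np.round(R0.T@(np.array(pos)-s["ee_pos"])*1000,1),"turn deg",np.round(Rn.from_matrix(R0.T@R).as_rotvec(degrees=True),2))
E
python3 -m inch '[{"turn":[-0.5,0,0],"offset":[0,-0.014,0.036],"jaw":0},{"turn":[-0.5,0,0],"offset":[0,-0.014,0.036],"jaw":0},{"turn":[-0.5,0,0],"offset":[0,-0.014,0.036],"jaw":0},{"turn":[-0.5,0,0],"offset":[0,-0.014,0.036],"jaw":0},{"turn":[-0.5,0,0],"offset":[0,-0.014,0.036],"jaw":0},{"turn":[-0.5,0,0],"offset":[0,-0.014,0.036],"jaw":0},{"turn":[-0.5,0,0],"offset":[0,-0.014,0.036],"jaw":0},{"turn":[-0.5,0,0],"offset":[0,-0.014,0.036],"jaw":0}]' 40
python3 -m inch '[{"turn":[0,0,0],"offset":[0,0,0],"jaw":0}]'
cat > look.py <<'E'
import sys
from h import *
np.set_printoptions(precision=4,suppress=True)
name,pic=sys.argv[1],sys.argv[2]
s=manip.state();p=manip.read_camera("wrist");w=cloud(p,wristT(s,p))
cv2.imwrite(f"pics/{pic}.png",p["img"][:,:,::-1])
for r in manip.masks_of(p,name)[:2]:
    P=w[r["mask"]];P=P[~np.isnan(P[:,0])];T=P[(P[:,2]>.068)&(P[:,2]<.083)]
    print(r["conf"],r["centre"],np.median(P,0),len(T))
    if len(T)>20:
        c,wh,a=cv2.minAreaRect((T[:,:2]*1000).astype(np.float32));print("rect",np.round(c,1),np.round(wh,1),round(a,2),"z",np.median(T[:,2]))
E
python3 look.py long_center w_long; python3 -c "
from h import *
togo([.389,.318,.23],Rt(78.8))"
```

```text
t: 2.65
ee_pos: [0.3938, 0.3285, 0.2313]
eef_rot: [[0.0, 0.197, 0.98], [0.0, 0.98, -0.197], [-1.0, 0.0, 0.0]]
force: [0.8, 1.0, 0.4]
grip_width: 0.0858
t: 2.78
ee_pos: [0.3945, 0.3282, 0.2311]
eef_rot: [[0.0, 0.2, 0.98], [-0.0, 0.98, -0.2], [-1.0, -0.0, 0.0]]
force: [0.1, 0.7, -0.3]
grip_width: 0.0854
0.6 [303.3, 209.9] [0.3828 0.3204 0.0735] 7329
rect [387.6 319.5] [ 50.3 119.2] 79.61 z 0.07348356691796598
t 2.88 pos [0.3927 0.3293 0.2312] w 0.0855 F [ 0.4  0.5 -0. ]
offset tool mm [  1.2 -11.8  -1.4] turn deg [-0.25 -0.03  0.01]
```

View pics/w_long.png

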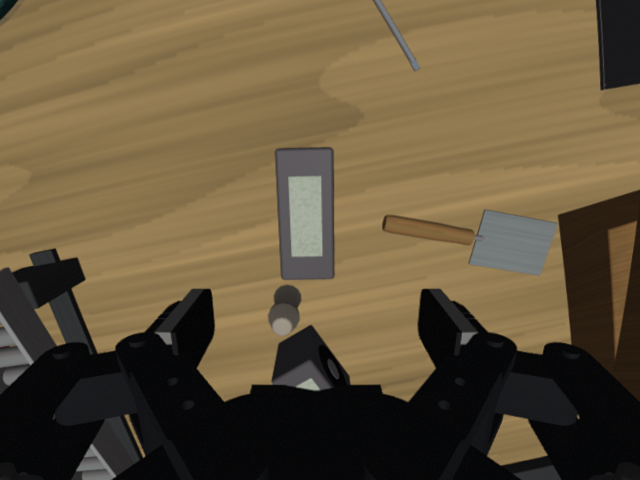

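Cassette at (304,213) in the wrist view with the vase at (285,310), beyond its end. Descending on the long one.

```bash
python3 -m inch '[{"turn":[-0.8,0,0],"offset":[0.02,-0.0113,-0.0028],"jaw":0},{"turn":[0,0,0],"offset":[0.045,0,0],"jaw":0},{"turn":[0,0,0],"offset":[0.045,0,0],"jaw":0},{"turn":[0,0,0],"offset":[0.045,0,0],"jaw":0},{"turn":[0,0,0],"offset":[0.03,0,0],"jaw":0},{"turn":[0,0,0],"offset":[0.015,0,0],"jaw":0},{"turn":[0,0,0],"offset":[0,0,0],"jaw":0}]'
python3 -c "
from h import *
togo([.388,.319,.03],Rt(79.3))"
```

```text
t: 3.75
ee_pos: [0.3865, 0.3191, 0.0307]
eef_rot: [[-0.002, 0.183, 0.983], [-0.001, 0.983, -0.183], [-1.0, -0.001, -0.001]]
force: [-0.1, -0.3, 0.5]
grip_width: 0.0856
t 3.75 pos [0.3865 0.3191 0.0307] w 0.0856 F [-0.1 -0.3  0.5]
offset tool mm [0.7 0.2 1.5] turn deg [ 0.17 -0.08  0.06]
```

```bash
python3 -m inch '[{"turn":[0,0,0],"offset":[0,0,0],"jaw":1},{"turn":[0,0,0],"offset":[0,0,0],"jaw":1},{"turn":[0,0,0],"offset":[0,0,0],"jaw":1},{"turn":[0,0,0],"offset":[0,0,0],"jaw":1},{"turn":[0,0,0],"offset":[0,0,0],"jaw":1},{"turn":[0,0,0],"offset":[0,0,0],"jaw":1}]' 50
```

```text
t: 4.5
ee_pos: [0.3882, 0.3193, 0.0322]
eef_rot: [[0.001, 0.184, 0.983], [0.001, 0.983, -0.184], [-1.0, 0.001, 0.001]]
force: [-3.0, 1.5, 6.6]
grip_width: 0.0494
```

```bash
python3 -m inch '[{"turn":[0,0,0],"offset":[-0.02,0,0],"jaw":1},{"turn":[0,0,0],"offset":[-0.045,0,0],"jaw":1},{"turn":[0,0,0],"offset":[-0.045,0,0],"jaw":1},{"turn":[0,0,0],"offset":[-0.045,0,0],"jaw":1},{"turn":[0,0,0],"offset":[-0.045,0,0],"jaw":1}]'
python3 -c "
from h import *
togo([.462,.0005,.232],Rt(89.2,.16))"
```

```text
t: 5.12
ee_pos: [0.3874, 0.3186, 0.2331]
eef_rot: [[0.0, 0.184, 0.983], [0.0, 0.983, -0.184], [-1.0, 0.0, 0.0]]
force: [1.3, -0.2, -4.0]
grip_width: 0.0497
t 5.12 pos [0.3874 0.3186 0.2331] w 0.0497 F [ 1.3 -0.2 -4. ]
offset tool mm [   1.1 -299.   131.9] turn deg [-9.78  9.16 -0.79]
```

```bash
python3 -m inch '[{"turn":[0,0,0],"offset":[0,-0.02,0.009],"jaw":1},{"turn":[0,0,0],"offset":[0,-0.043,0.019],"jaw":1},{"turn":[0,0,0],"offset":[0,-0.043,0.019],"jaw":1},{"turn":[0,0,0],"offset":[0,-0.043,0.019],"jaw":1},{"turn":[0,0,0],"offset":[0,-0.043,0.019],"jaw":1},{"turn":[0,0,0],"offset":[0,-0.043,0.019],"jaw":1},{"turn":[0,0,0],"offset":[0,-0.043,0.019],"jaw":1},{"turn":[0,0,0],"offset":[0,-0.021,0.009],"jaw":1}]'
python3 -m inch '[{"turn":[-3.3,3,-0.3],"offset":[0,0,0],"jaw":1},{"turn":[-3.3,3,-0.3],"offset":[0,0,0],"jaw":1},{"turn":[-3.2,3.1,-0.2],"offset":[0,0,0],"jaw":1},{"turn":[0,0,0],"offset":[0,0,0],"jaw":1},{"turn":[0,0,0],"offset":[0,0,0],"jaw":1}]'
python3 - <<'E'
from h import *
togo([.462,.0005,.232],Rt(89.2,.16))
p=manip.read_camera("scene");cv2.imwrite("pics/s1.png",p["img"][:,:,::-1])
E
```

```text
t: 6.12
ee_pos: [0.4626, -0.0014, 0.2315]
eef_rot: [[0.0, 0.186, 0.983], [-0.0, 0.983, -0.186], [-1.0, -0.0, 0.0]]
force: [-0.3, 1.1, -3.8]
grip_width: 0.0496
t: 6.75
ee_pos: [0.4624, 0.0008, 0.2314]
eef_rot: [[-0.157, 0.015, 0.987], [0.002, 1.0, -0.015], [-0.988, -0.001, -0.157]]
force: [-0.0, -0.3, -4.4]
grip_width: 0.0499
t 6.75 pos [0.4624 0.0008 0.2314] w 0.0499 F [-0.  -0.3 -4.4]
offset tool mm [-0.5 -0.3 -0.5] turn deg [-0.05  0.11  0.03]
```

View pics/s1.png

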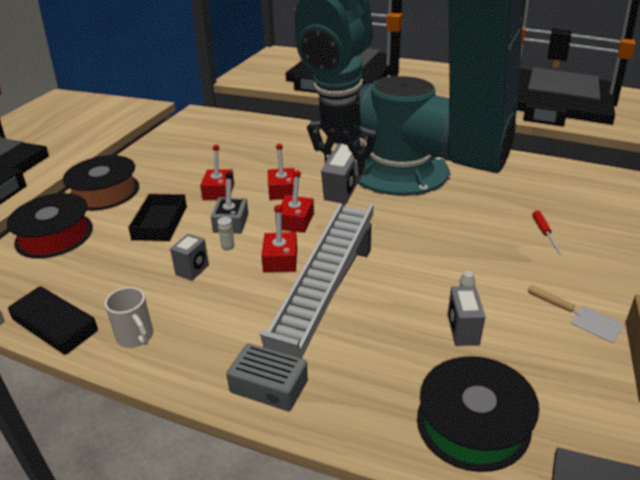

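The long cassette hangs level with the lane at (340,175). I'll check it against the guides in the wrist view.

```bash
cat > lane.py <<'E'
import sys
from h import *
np.set_printoptions(precision=4,suppress=True)
s=manip.state();p=manip.read_camera("wrist");H=p["hand_eye"]
cv2.imwrite(f"pics/{sys.argv[1]}.png",p["img"][:,:,::-1])
W=cloud(p,wristT(s,p)).reshape(-1,3);C=cloud(p,(H[:3,:3],H[:3,3])).reshape(-1,3)
x0=.788;h=W[:,2]-(.042+(x0-W[:,0])*np.tan(.16))
for a,b in[(.40,.44),(.44,.48),(.48,.52),(.52,.57),(.57,.63)]:
    m=(W[:,0]>a)&(W[:,0]<b)&(h>.006)&(h<.02)&(abs(W[:,1])<.045)
    y=W[m,1];yt=C[m,1]
    if (y>0).sum()>5 and (y<0).sum()>5: print(a,m.sum(),"world y mid",(np.median(y[y>0])+np.median(y[y<0]))/2,"tool y mid",(np.median(yt[y>0])+np.median(yt[y<0]))/2,"gap",np.median(y[y>0])-np.median(y[y<0]),"h97",np.percentile(h[m],90))
    else: print(a,(y>0).sum(),(y<0).sum())
m=(C[:,0]>-.09)&(C[:,0]<-.02)&(abs(C[:,1])<.035)&(abs(C[:,2])<.09)
T=C[m];
if len(T)>50: print("cassette top tool: y",np.percentile(T[:,1],[1,99]),"mid",np.percentile(T[:,1],[1,99]).mean(),"x",np.median(T[:,0]),"z",np.percentile(T[:,2],[1,99]))
E
python3 lane.py wl1
```

```text
0.4 0 0
0.44 0 0
0.48 0 0
0.52 0 0
0.57 0 0
cassette top tool: y [-0.031   0.0307] mid -0.00012706764553081958 x -0.041629127406747915 z [-0.0599  0.0116]
```

View pics/wl1.png

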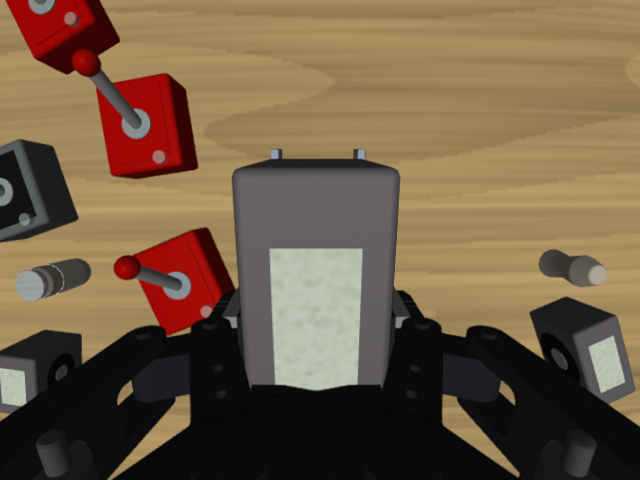

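```bash
python3 -m inch '[{"turn":[0,0,0],"offset":[0.015,0.0005,0.0024],"jaw":1},{"turn":[0,0,0],"offset":[0.025,0,0.004],"jaw":1},{"turn":[0,0,0],"offset":[0.025,0,0.004],"jaw":1},{"turn":[0,0,0],"offset":[0.02,0,0.003],"jaw":1},{"turn":[0,0,0],"offset":[0.01,0,0],"jaw":1},{"turn":[0,0,0],"offset":[0.0,0,0],"jaw":1}]'
python3 -m inch '[{"turn":[0,0,0],"offset":[0.004,0,0],"jaw":1},{"turn":[0,0,0],"offset":[0,0,0],"jaw":1}]'
```

```text
t: 7.6
ee_pos: [0.4603, 0.0012, 0.1354]
eef_rot: [[-0.159, 0.014, 0.987], [0.002, 1.0, -0.014], [-0.987, -0.001, -0.159]]
force: [-0.4, -0.2, -4.1]
grip_width: 0.0494
t: 7.85
ee_pos: [0.4602, 0.0011, 0.1317]
eef_rot: [[-0.158, 0.014, 0.987], [0.002, 1.0, -0.014], [-0.987, -0.001, -0.158]]
force: [-0.5, -0.9, -4.5]
grip_width: 0.0497
```

```bash
python3 -m inch '[{"turn":[0,0,0],"offset":[0.003,0,0],"jaw":1},{"turn":[0,0,0],"offset":[0,0,0],"jaw":1}]'
python3 -m inch '[{"turn":[0,0,0],"offset":[0.002,0,0],"jaw":1},{"turn":[0,0,0],"offset":[0,0,0],"jaw":1}]'
```

```text
t: 8.1
ee_pos: [0.4596, 0.0012, 0.1284]
eef_rot: [[-0.159, 0.014, 0.987], [0.002, 1.0, -0.014], [-0.987, -0.0, -0.159]]
force: [-0.5, -0.7, -3.7]
grip_width: 0.0496
t: 8.35
ee_pos: [0.4592, 0.0012, 0.1264]
eef_rot: [[-0.159, 0.014, 0.987], [0.002, 1.0, -0.014], [-0.987, -0.001, -0.159]]
force: [0.3, -0.6, -4.5]
grip_width: 0.0495
```

Run:
```python
from h import *
p=manip.read_camera("scene");a=p["img"][100:300,250:450,::-1]
cv2.imwrite("pics/s2.png",cv2.resize(a,None,fx=3,fy=3,interpolation=cv2.INTER_CUBIC))
```

```text
(no output)
```

View pics/s2.png

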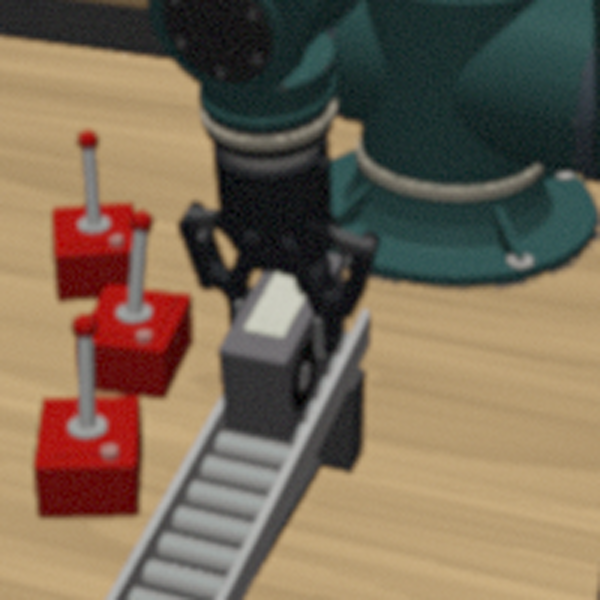

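The cassette is between the guides, just above the rollers (at about (265,400) in the crop). I'll keep going until the force changes.

```bash
python3 -m inch '[{"turn":[0,0,0],"offset":[0.002,0,0],"jaw":1},{"turn":[0,0,0],"offset":[0,0,0],"jaw":1}]'
python3 -m inch '[{"turn":[0,0,0],"offset":[0.0015,0,0],"jaw":1},{"turn":[0,0,0],"offset":[0,0,0],"jaw":1}]'
```

```text
t: 8.65
ee_pos: [0.4607, 0.0011, 0.1259]
eef_rot: [[-0.154, 0.014, 0.988], [0.002, 1.0, -0.014], [-0.988, -0.001, -0.154]]
force: [4.0, 1.6, 14.8]
grip_width: 0.0495
t: 8.9
ee_pos: [0.4617, 0.001, 0.1256]
eef_rot: [[-0.151, 0.014, 0.988], [0.001, 1.0, -0.013], [-0.989, -0.001, -0.151]]
force: [6.1, 2.4, 32.7]
grip_width: 0.0495
```

```bash
python3 -m inch '[{"turn":[0,0,0],"offset":[-0.0015,0,0],"jaw":1},{"turn":[0,0,0],"offset":[0,0,0],"jaw":0},{"turn":[0,0,0],"offset":[0,0,0],"jaw":0},{"turn":[0,0,0],"offset":[0,0,0],"jaw":0},{"turn":[0,0,0],"offset":[0,0,0],"jaw":0},{"turn":[0,0,0],"offset":[0,0,0],"jaw":0}]'
python3 - <<'E'
from h import *
p=manip.read_camera("scene")
cv2.imwrite("pics/s3.png",p["img"][:,:,::-1])
E
```

```text
t: 9.65
ee_pos: [0.459, 0.0012, 0.1244]
eef_rot: [[-0.159, 0.014, 0.987], [0.002, 1.0, -0.014], [-0.987, -0.001, -0.159]]
force: [-0.3, 0.1, -0.9]
grip_width: 0.0855
```

View pics/s3.png

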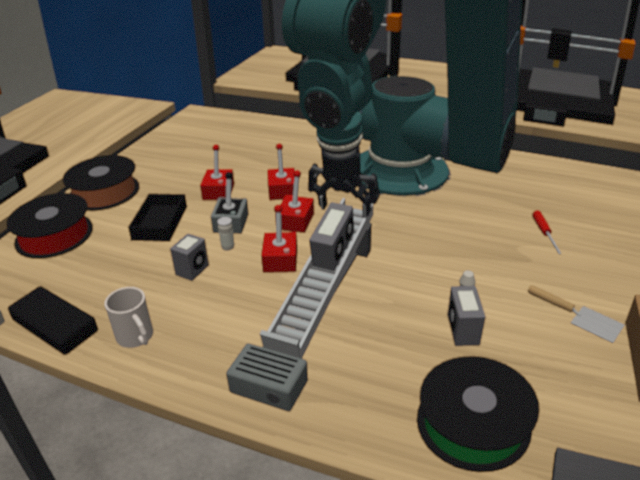

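The cassette is released and rolling at (330,240). I'll lift away and go to the medium one.

```bash
python3 -m inch '[{"turn":[0,0,0],"offset":[0,0,0],"jaw":0},{"turn":[0,0,0],"offset":[-0.02,0,0],"jaw":0},{"turn":[0,0,0],"offset":[-0.03,0,0],"jaw":0},{"turn":[0,0,0],"offset":[-0.035,0,0],"jaw":0},{"turn":[0,-4.5,0],"offset":[-0.025,0,0],"jaw":0},{"turn":[0,-4.6,0],"offset":[0,0,0],"jaw":0},{"turn":[0,0,0],"offset":[0,0,0],"jaw":0}]'
python3 - <<'E'
from h import *
togo([.582,.286,.23],Rt(110.3))
p=manip.read_camera("scene")
cv2.imwrite("pics/s4.png",p["img"][150:400,200:400,::-1])
E
```

```text
t: 10.58
ee_pos: [0.4756, 0.0011, 0.2338]
eef_rot: [[0.0, 0.014, 1.0], [-0.001, 1.0, -0.014], [-1.0, -0.001, 0.0]]
force: [0.1, 0.2, 0.3]
grip_width: 0.0852
t 10.57 pos [0.4756 0.0011 0.2338] w 0.0852 F [0.1 0.2 0.3]
offset tool mm [  3.6 286.4 102.5] turn deg [-2.109e+01  2.000e-02  5.000e-02]
```

View pics/s4.png

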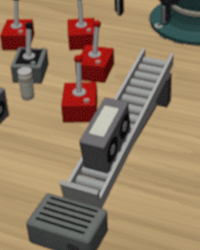

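```bash
python3 -m inch '[{"turn":[0,0,0],"offset":[0,0.02,0.007],"jaw":0},{"turn":[0,0,0],"offset":[0,0.041,0.0145],"jaw":0},{"turn":[0,0,0],"offset":[0,0.041,0.0145],"jaw":0},{"turn":[0,0,0],"offset":[0,0.041,0.0145],"jaw":0},{"turn":[0,0,0],"offset":[0,0.041,0.0145],"jaw":0},{"turn":[0,0,0],"offset":[0,0.041,0.0145],"jaw":0},{"turn":[0,0,0],"offset":[0,0.041,0.0145],"jaw":0},{"turn":[0,0,0],"offset":[0,0.02,0.0085],"jaw":0}]'
python3 -m inch '[{"turn":[-7,0,0],"offset":[0,0,0],"jaw":0},{"turn":[-7,0,0],"offset":[0,0,0],"jaw":0},{"turn":[-7,0,0],"offset":[0,0,0],"jaw":0},{"turn":[0,0,0],"offset":[0,0,0],"jaw":0},{"turn":[0,0,0],"offset":[0,0,0],"jaw":0}]'
python3 look.py medium_center w_med
python3 - <<'E'
from h import *
togo([.582,.286,.03],Rt(110.3))
p=manip.read_camera("scene")
cv2.imwrite("pics/s5.png",p["img"][:,:,::-1])
E
```

```text
t: 11.62
ee_pos: [0.5832, 0.2876, 0.2312]
eef_rot: [[-0.004, 0.012, 1.0], [-0.002, 1.0, -0.012], [-1.0, -0.002, -0.004]]
force: [-0.5, -0.8, 0.8]
grip_width: 0.0857
t: 12.25
ee_pos: [0.5829, 0.2855, 0.2323]
eef_rot: [[-0.002, -0.343, 0.939], [-0.001, 0.939, 0.343], [-1.0, -0.0, -0.002]]
force: [0.4, -0.5, 0.1]
grip_width: 0.0851
0.62 [318.3, 214.5] [0.5773 0.2855 0.0735] 5348
rect [581.1 286.6] [89.8 49.7] 21.37 z 0.07349318437793317
t 12.35 pos [0.5829 0.2855 0.2326] w 0.0855 F [-0.8  0.5 -0.6]
offset tool mm [202.6   0.8  -0.4] turn deg [-0.19 -0.08  0.02]
```

View pics/w_med.png

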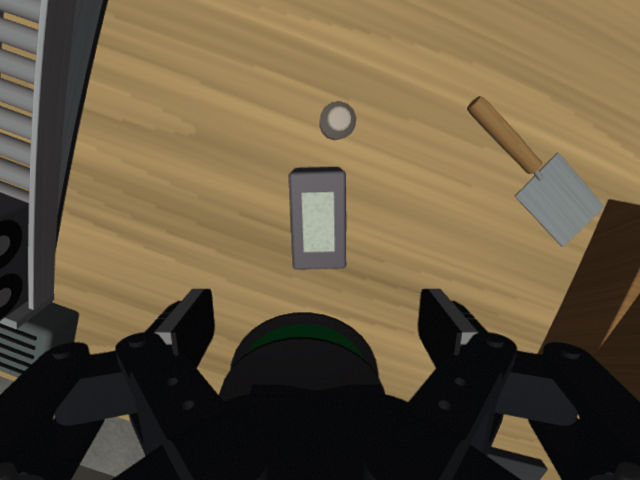

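View pics/s5.png

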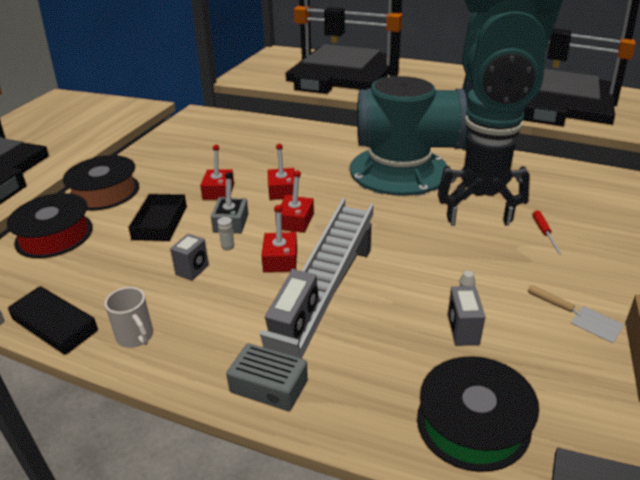

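Medium is centred at (318,217) between the fingers, and the vase at (338,120) is behind it. The long cassette is at (293,305), near the stop; I'll check it later.

```bash
python3 -m inch '[{"turn":[-0.6,0,0],"offset":[0.022,0.001,-0.001],"jaw":0},{"turn":[0,0,0],"offset":[0.045,0,0],"jaw":0},{"turn":[0,0,0],"offset":[0.045,0,0],"jaw":0},{"turn":[0,0,0],"offset":[0.045,0,0],"jaw":0},{"turn":[0,0,0],"offset":[0.03,0,0],"jaw":0},{"turn":[0,0,0],"offset":[0.015,0,0],"jaw":0},{"turn":[0,0,0],"offset":[0,0,0],"jaw":0}]'
python3 -m inch '[{"turn":[0,0,0],"offset":[0,0,0],"jaw":1},{"turn":[0,0,0],"offset":[0,0,0],"jaw":1},{"turn":[0,0,0],"offset":[0,0,0],"jaw":1},{"turn":[0,0,0],"offset":[0,0,0],"jaw":1},{"turn":[0,0,0],"offset":[0,0,0],"jaw":1},{"turn":[0,0,0],"offset":[0,0,0],"jaw":1}]' 50
python3 - <<'E'
from h import *
p=manip.read_camera("scene")
cv2.imwrite("pics/s6.png",p["img"][:,:,::-1])
E
```

```text
t: 13.28
ee_pos: [0.5813, 0.286, 0.0306]
eef_rot: [[-0.001, -0.355, 0.935], [-0.001, 0.935, 0.355], [-1.0, -0.0, -0.002]]
force: [-0.2, 0.4, -0.3]
grip_width: 0.0854
t: 14.02
ee_pos: [0.5822, 0.2863, 0.0322]
eef_rot: [[0.001, -0.355, 0.935], [0.0, 0.935, 0.355], [-1.0, -0.0, 0.001]]
force: [-0.6, -0.7, 5.2]
grip_width: 0.0498
```

View pics/s6.png

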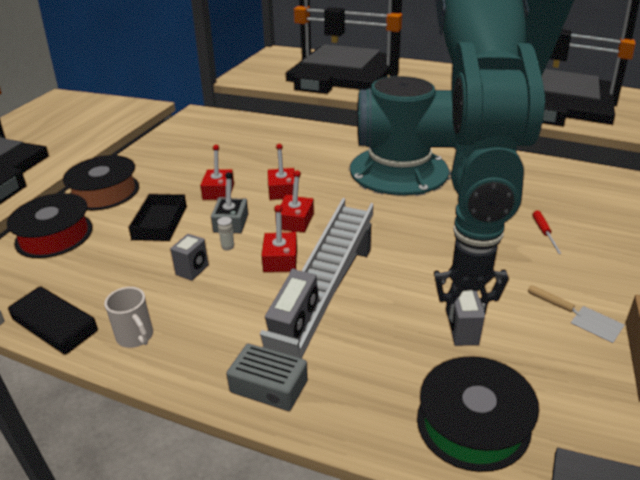

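Medium is gripped, and the long one hasn't moved between pictures, so it is at rest at the stop. Lifting.

```bash
python3 -m inch '[{"turn":[0,0,0],"offset":[-0.02,0,0],"jaw":1},{"turn":[0,0,0],"offset":[-0.045,0,0],"jaw":1},{"turn":[0,0,0],"offset":[-0.045,0,0],"jaw":1},{"turn":[0,0,0],"offset":[-0.045,0,0],"jaw":1},{"turn":[0,0,0],"offset":[-0.045,0,0],"jaw":1}]'
python3 - <<'E'
from h import *
togo([.460,.001,.232],Rt(89.2,.16))
p=manip.read_camera("top");w=cloud(p)
T=w.reshape(-1,3);T=T[(T[:,0]>.62)&(T[:,0]<.8)&(abs(T[:,1])<.04)&(T[:,2]>.108)]
c,wh,a=cv2.minAreaRect((T[:,:2]*1000).astype(np.float32));print(c,wh,a,np.median(T[:,2]))
E
```

```text
t: 14.7
ee_pos: [0.5812, 0.286, 0.2328]
eef_rot: [[-0.0, -0.355, 0.935], [-0.0, 0.935, 0.355], [-1.0, -0.0, -0.0]]
force: [1.4, -0.2, -4.4]
grip_width: 0.0497
t 14.7 pos [0.5812 0.286  0.2328] w 0.0497 F [ 1.4 -0.2 -4.4]
offset tool mm [   0.9 -223.4 -214.5] turn deg [21.56  9.03  1.75]
(725.134033203125, -5.139535903930664) (124.39875793457031, 50.3980712890625) 0.14371870458126068 0.12641464320786788
```

```bash
python3 -m inch '[{"turn":[0,0,0],"offset":[0,-0.016,-0.015],"jaw":1},{"turn":[0,0,0],"offset":[0,-0.032,-0.031],"jaw":1},{"turn":[0,0,0],"offset":[0,-0.032,-0.031],"jaw":1},{"turn":[0,0,0],"offset":[0,-0.032,-0.031],"jaw":1},{"turn":[0,0,0],"offset":[0,-0.032,-0.031],"jaw":1},{"turn":[0,0,0],"offset":[0,-0.032,-0.031],"jaw":1},{"turn":[0,0,0],"offset":[0,-0.032,-0.030],"jaw":1},{"turn":[0,0,0],"offset":[0,-0.0155,-0.0145],"jaw":1}]'
python3 -m inch '[{"turn":[5.4,2.26,0.44],"offset":[0,0,0],"jaw":1},{"turn":[5.4,2.26,0.44],"offset":[0,0,0],"jaw":1},{"turn":[5.4,2.26,0.44],"offset":[0,0,0],"jaw":1},{"turn":[5.4,2.26,0.44],"offset":[0,0,0],"jaw":1},{"turn":[0,0,0],"offset":[0,0,0],"jaw":1},{"turn":[0,0,0],"offset":[0,0,0],"jaw":1}]'
python3 - <<'E'
from h import *
togo([.460,.001,.232],Rt(89.2,.16))
p=manip.read_camera("wrist")
cv2.imwrite("pics/wl2.png",p["img"][:,:,::-1])
E
```

```text
t: 15.75
ee_pos: [0.4594, -0.0005, 0.2314]
eef_rot: [[-0.0, -0.354, 0.935], [-0.001, 0.935, 0.354], [-1.0, -0.001, -0.0]]
force: [-0.6, 0.4, -3.9]
grip_width: 0.0495
t: 16.5
ee_pos: [0.4604, 0.001, 0.2312]
eef_rot: [[-0.159, 0.012, 0.987], [0.002, 1.0, -0.012], [-0.987, 0.0, -0.159]]
force: [-1.3, -0.4, -4.2]
grip_width: 0.0495
t 16.5 pos [0.4604 0.001  0.2312] w 0.0495 F [-1.3 -0.4 -4.2]
offset tool mm [-0.7 -0.1 -0.5] turn deg [0.09 0.04 0.  ]
```

View pics/wl2.png

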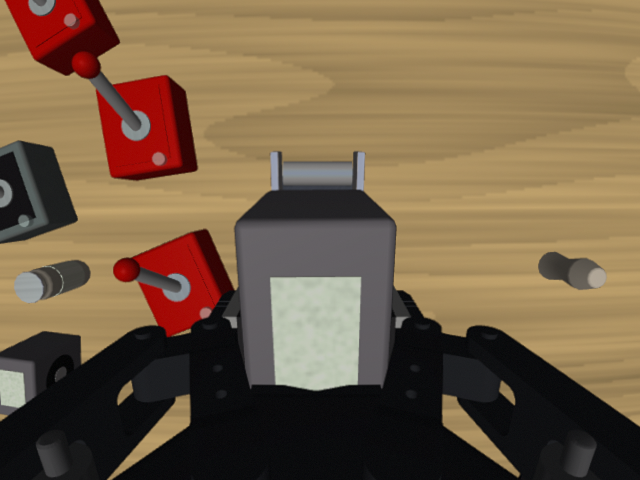

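The medium cassette is lined up (cassette mid column 315, guide ends mid 318). Lowering.

```bash
python3 -m inch '[{"turn":[0,0,0],"offset":[0.015,0.0003,0.0024],"jaw":1},{"turn":[0,0,0],"offset":[0.025,0,0.004],"jaw":1},{"turn":[0,0,0],"offset":[0.025,0,0.004],"jaw":1},{"turn":[0,0,0],"offset":[0.02,0,0.003],"jaw":1},{"turn":[0,0,0],"offset":[0.01,0,0],"jaw":1},{"turn":[0,0,0],"offset":[0.007,0,0],"jaw":1},{"turn":[0,0,0],"offset":[0.0,0,0],"jaw":1}]'
python3 -m inch '[{"turn":[0,0,0],"offset":[0.002,0,0],"jaw":1},{"turn":[0,0,0],"offset":[0,0,0],"jaw":1}]'
```

```text
t: 17.42
ee_pos: [0.4573, 0.0014, 0.1284]
eef_rot: [[-0.159, 0.014, 0.987], [0.002, 1.0, -0.014], [-0.987, 0.0, -0.159]]
force: [0.5, -0.6, -3.6]
grip_width: 0.0495
t: 17.68
ee_pos: [0.4573, 0.0013, 0.1265]
eef_rot: [[-0.159, 0.014, 0.987], [0.002, 1.0, -0.014], [-0.987, -0.0, -0.159]]
force: [0.2, -0.6, -3.6]
grip_width: 0.0498
```

```bash
python3 -m inch '[{"turn":[0,0,0],"offset":[0.0015,0,0],"jaw":1},{"turn":[0,0,0],"offset":[0,0,0],"jaw":1}]'
```

```text
t: 17.92
ee_pos: [0.4585, 0.0013, 0.1262]
eef_rot: [[-0.156, 0.014, 0.988], [0.002, 1.0, -0.014], [-0.988, -0.0, -0.156]]
force: [3.3, 1.5, 12.5]
grip_width: 0.0494
```

```bash
python3 -m inch '[{"turn":[0,0,0],"offset":[0,0,0],"jaw":0},{"turn":[0,0,0],"offset":[0,0,0],"jaw":0},{"turn":[0,0,0],"offset":[0,0,0],"jaw":0},{"turn":[0,0,0],"offset":[0,0,0],"jaw":0},{"turn":[0,0,0],"offset":[0,0,0],"jaw":0},{"turn":[0,0,0],"offset":[0,0,0],"jaw":0}]'
python3 - <<'E'
from h import *
p=manip.read_camera("scene")
cv2.imwrite("pics/s7.png",p["img"][:,:,::-1])
E
```

```text
t: 18.68
ee_pos: [0.4568, 0.0014, 0.1248]
eef_rot: [[-0.16, 0.015, 0.987], [0.002, 1.0, -0.014], [-0.987, 0.0, -0.16]]
force: [0.6, -0.8, -0.3]
grip_width: 0.0851
```

View pics/s7.png

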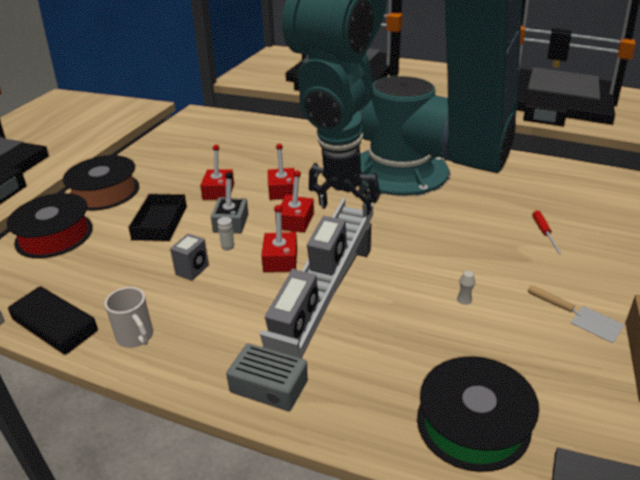

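Medium is released and rolling at (328,245); the long one is at (293,305). On to the short one.

```bash
python3 -m inch '[{"turn":[0,0,0],"offset":[-0.02,0,0],"jaw":0},{"turn":[0,0,0],"offset":[-0.03,0,0],"jaw":0},{"turn":[0,0,0],"offset":[-0.035,0,0],"jaw":0},{"turn":[0,-4.5,0],"offset":[-0.025,0,0],"jaw":0},{"turn":[0,-4.6,0],"offset":[0,0,0],"jaw":0},{"turn":[0,0,0],"offset":[0,0,0],"jaw":0}]'
python3 - <<'E'
from h import *
togo([.600,-.3085,.23],Rt(84.2))
E
```

```text
t: 19.48
ee_pos: [0.4736, 0.0012, 0.2341]
eef_rot: [[-0.0, 0.015, 1.0], [-0.0, 1.0, -0.015], [-1.0, -0.0, -0.0]]
force: [0.6, 0.8, -0.1]
grip_width: 0.0853
t 19.48 pos [0.4736 0.0012 0.2341] w 0.0853 F [ 0.6  0.8 -0.1]
offset tool mm [   4.1 -307.8  130.9] turn deg [ 4.96 -0.03  0.01]
```

```bash
python3 -m inch '[{"turn":[0,0,0],"offset":[0,-0.022,0.009],"jaw":0},{"turn":[0,0,0],"offset":[0,-0.044,0.019],"jaw":0},{"turn":[0,0,0],"offset":[0,-0.044,0.019],"jaw":0},{"turn":[0,0,0],"offset":[0,-0.044,0.019],"jaw":0},{"turn":[0,0,0],"offset":[0,-0.044,0.019],"jaw":0},{"turn":[0,0,0],"offset":[0,-0.044,0.019],"jaw":0},{"turn":[0,0,0],"offset":[0,-0.044,0.018],"jaw":0},{"turn":[0,0,0],"offset":[0,-0.022,0.009],"jaw":0}]'
python3 -m inch '[{"turn":[5,0,0],"offset":[0,0,0],"jaw":0},{"turn":[0,0,0],"offset":[0,0,0],"jaw":0},{"turn":[0,0,0],"offset":[0,0,0],"jaw":0}]'
python3 look.py short_center w_short
python3 - <<'E'
from h import *
togo([.600,-.3085,.03],Rt(84.2))
p=manip.read_camera("scene")
cv2.imwrite("pics/s8.png",p["img"][:,:,::-1])
E
```

```text
t: 20.48
ee_pos: [0.6012, -0.3109, 0.2312]
eef_rot: [[-0.005, 0.016, 1.0], [0.002, 1.0, -0.016], [-1.0, 0.002, -0.005]]
force: [0.1, 1.1, -0.3]
grip_width: 0.0853
t: 20.85
ee_pos: [0.6009, -0.3085, 0.2328]
eef_rot: [[-0.003, 0.1, 0.995], [0.001, 0.995, -0.1], [-1.0, 0.0, -0.003]]
force: [-0.2, 0.1, 0.4]
grip_width: 0.0854
0.89 [314.8, 213.5] [ 0.5934 -0.3077  0.0734] 3929
rect [ 597.7 -308.2] [50.  64.2] 84.19 z 0.07345928319508499
t 20.95 pos [ 0.6009 -0.3084  0.2331] w 0.0853 F [-0.4  0.4 -0.2]
offset tool mm [ 2.032e+02 -2.000e-01 -5.000e-01] turn deg [ 0.05 -0.11 -0.01]
```

View pics/w_short.png

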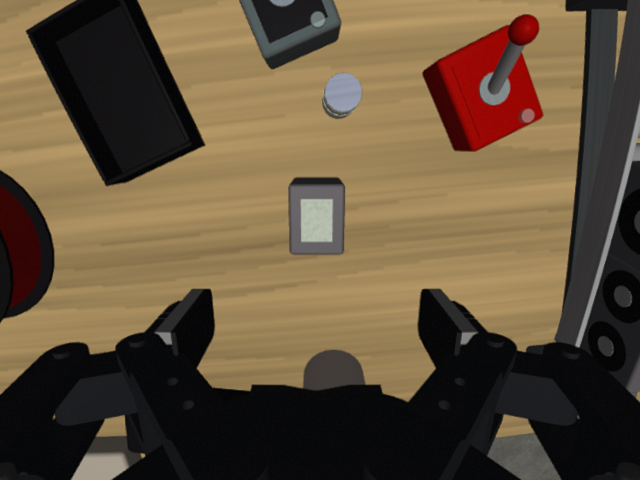

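View pics/s8.png

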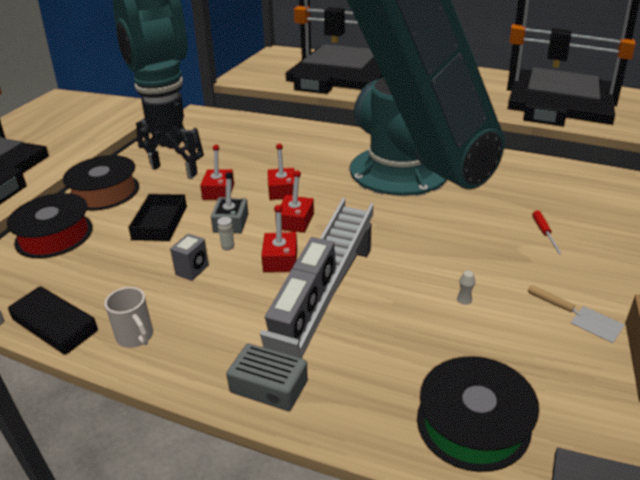

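The short one is centred at (316,217), and the medium sits against the long in the lane. Descend and grip.

```bash
python3 -m inch '[{"turn":[0,0,0],"offset":[0.022,0,-0.002],"jaw":0},{"turn":[0,0,0],"offset":[0.045,0,0],"jaw":0},{"turn":[0,0,0],"offset":[0.045,0,0],"jaw":0},{"turn":[0,0,0],"offset":[0.045,0,0],"jaw":0},{"turn":[0,0,0],"offset":[0.03,0,0],"jaw":0},{"turn":[0,0,0],"offset":[0.015,0,0],"jaw":0},{"turn":[0,0,0],"offset":[0,0,0],"jaw":0}]'
python3 -m inch '[{"turn":[0,0,0],"offset":[0,0,0],"jaw":1},{"turn":[0,0,0],"offset":[0,0,0],"jaw":1},{"turn":[0,0,0],"offset":[0,0,0],"jaw":1},{"turn":[0,0,0],"offset":[0,0,0],"jaw":1},{"turn":[0,0,0],"offset":[0,0,0],"jaw":1},{"turn":[0,0,0],"offset":[0,0,0],"jaw":1}]' 50
python3 -m inch '[{"turn":[0,0,0],"offset":[-0.02,0,0],"jaw":1},{"turn":[0,0,0],"offset":[-0.045,0,0],"jaw":1},{"turn":[0,0,0],"offset":[-0.045,0,0],"jaw":1},{"turn":[0,0,0],"offset":[-0.045,0,0],"jaw":1},{"turn":[0,0,0],"offset":[-0.045,0,0],"jaw":1}]'
python3 - <<'E'
from h import *
togo([.450,.001,.232],Rt(89.2,.16))
E
```

```text
t: 21.88
ee_pos: [0.5985, -0.3083, 0.031]
eef_rot: [[-0.002, 0.101, 0.995], [0.001, 0.995, -0.101], [-1.0, 0.0, -0.002]]
force: [-0.5, 0.6, 1.6]
grip_width: 0.0854
t: 22.62
ee_pos: [0.5993, -0.3089, 0.0326]
eef_rot: [[0.0, 0.102, 0.995], [-0.001, 0.995, -0.102], [-1.0, -0.001, 0.0]]
force: [-0.1, 0.1, 5.8]
grip_width: 0.0492
t: 23.25
ee_pos: [0.5987, -0.3084, 0.2332]
eef_rot: [[-0.001, 0.102, 0.995], [-0.0, 0.995, -0.102], [-1.0, -0.0, -0.001]]
force: [0.2, -1.1, -2.3]
grip_width: 0.0495
t 23.25 pos [ 0.5987 -0.3084  0.2332] w 0.0495 F [ 0.2 -1.1 -2.3]
offset tool mm [   1.3  292.7 -179.4] turn deg [-5.02  9.1  -0.38]
```

```bash
python3 -m inch '[{"turn":[0,0,0],"offset":[0,0.021,-0.0125],"jaw":1},{"turn":[0,0,0],"offset":[0,0.042,-0.025],"jaw":1},{"turn":[0,0,0],"offset":[0,0.042,-0.025],"jaw":1},{"turn":[0,0,0],"offset":[0,0.042,-0.025],"jaw":1},{"turn":[0,0,0],"offset":[0,0.042,-0.025],"jaw":1},{"turn":[0,0,0],"offset":[0,0.042,-0.025],"jaw":1},{"turn":[0,0,0],"offset":[0,0.042,-0.025],"jaw":1},{"turn":[0,0,0],"offset":[0,0.0197,-0.0125],"jaw":1}]'
python3 -m inch '[{"turn":[-1.7,3,-0.1],"offset":[0,0,0],"jaw":1},{"turn":[-1.7,3,-0.1],"offset":[0,0,0],"jaw":1},{"turn":[-1.6,3.1,-0.2],"offset":[0,0,0],"jaw":1},{"turn":[0,0,0],"offset":[0,0,0],"jaw":1},{"turn":[0,0,0],"offset":[0,0,0],"jaw":1}]'
python3 - <<'E'
from h import *
togo([.455,.001,.232],Rt(89.2,.16))
p=manip.read_camera("wrist")
cv2.imwrite("pics/wl3.png",p["img"][:,:,::-1])
E
```

```text
t: 24.25
ee_pos: [0.4533, 0.0022, 0.2321]
eef_rot: [[-0.001, 0.1, 0.995], [0.0, 0.995, -0.1], [-1.0, 0.0, -0.001]]
force: [0.5, -0.7, -2.4]
grip_width: 0.0494
t: 24.88
ee_pos: [0.4546, 0.0004, 0.2317]
eef_rot: [[-0.158, 0.015, 0.987], [0.002, 1.0, -0.015], [-0.987, -0.0, -0.158]]
force: [-0.5, 0.0, -2.7]
grip_width: 0.0497
t 24.88 pos [4.546e-01 4.000e-04 2.317e-01] w 0.0497 F [-0.5  0.  -2.7]
offset tool mm [-0.4  0.6  0.4] turn deg [-0.05  0.06  0.01]
```

View pics/wl3.png

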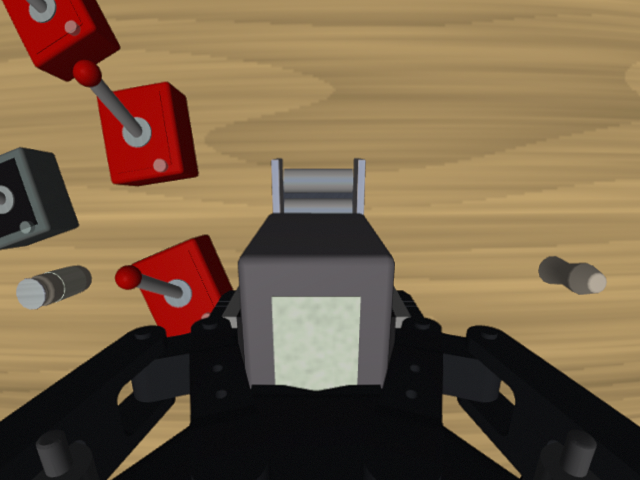

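Aligned the same way: cassette mid column 316, guides mid 318. Lowering, with a 1 mm shift to +y.

```bash
python3 -m inch '[{"turn":[0,0,0],"offset":[0.015,0.001,0.0024],"jaw":1},{"turn":[0,0,0],"offset":[0.025,0,0.004],"jaw":1},{"turn":[0,0,0],"offset":[0.025,0,0.004],"jaw":1},{"turn":[0,0,0],"offset":[0.02,0,0.003],"jaw":1},{"turn":[0,0,0],"offset":[0.01,0,0],"jaw":1},{"turn":[0,0,0],"offset":[0.007,0,0],"jaw":1},{"turn":[0,0,0],"offset":[0.0,0,0],"jaw":1}]'
python3 -m inch '[{"turn":[0,0,0],"offset":[0.002,0,0],"jaw":1},{"turn":[0,0,0],"offset":[0,0,0],"jaw":1}]'
```

```text
t: 25.8
ee_pos: [0.4515, 0.0014, 0.1288]
eef_rot: [[-0.159, 0.014, 0.987], [0.002, 1.0, -0.014], [-0.987, -0.0, -0.159]]
force: [0.7, 0.4, -2.1]
grip_width: 0.0498
t: 26.05
ee_pos: [0.4523, 0.0014, 0.1276]
eef_rot: [[-0.157, 0.014, 0.987], [0.002, 1.0, -0.014], [-0.988, -0.0, -0.157]]
force: [1.6, 0.7, 5.7]
grip_width: 0.0493
```

```bash
python3 -m inch '[{"turn":[0,0,0],"offset":[0.0015,0,0],"jaw":1},{"turn":[0,0,0],"offset":[0,0,0],"jaw":1}]'
```

```text
t: 26.3
ee_pos: [0.4534, 0.0013, 0.1273]
eef_rot: [[-0.154, 0.014, 0.988], [0.002, 1.0, -0.014], [-0.988, -0.0, -0.154]]
force: [3.8, 2.2, 23.1]
grip_width: 0.0493
```

```bash
python3 -m inch '[{"turn":[0,0,0],"offset":[-0.001,0,0],"jaw":1},{"turn":[0,0,0],"offset":[0,0,0],"jaw":0},{"turn":[0,0,0],"offset":[0,0,0],"jaw":0},{"turn":[0,0,0],"offset":[0,0,0],"jaw":0},{"turn":[0,0,0],"offset":[0,0,0],"jaw":0},{"turn":[0,0,0],"offset":[0,0,0],"jaw":0},{"turn":[0,0,0],"offset":[0,0,0],"jaw":0}]'
python3 - <<'E'
from h import *
p=manip.read_camera("scene")
cv2.imwrite("pics/s9.png",p["img"][:,:,::-1])
E
```

```text
t: 27.18
ee_pos: [0.4511, 0.0014, 0.1261]
eef_rot: [[-0.16, 0.014, 0.987], [0.002, 1.0, -0.014], [-0.987, -0.0, -0.16]]
force: [0.6, -0.9, 0.5]
grip_width: 0.0851
```

View pics/s9.png

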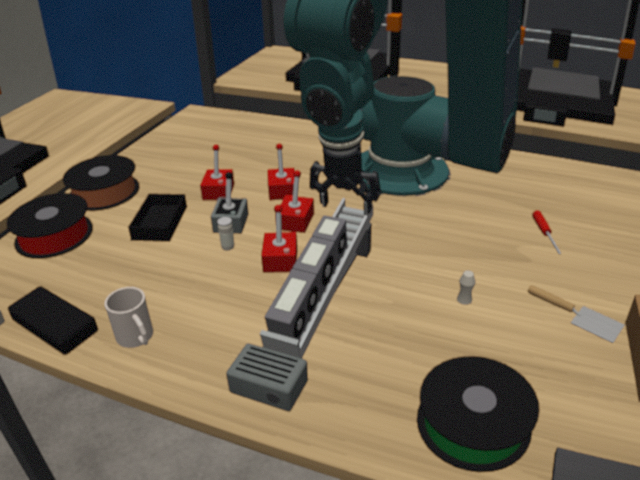

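All three are in a row, with the short at about (328,232). I'll raise, shut the jaws and go behind the grey switch's lever.

```bash
python3 -m inch '[{"turn":[0,0,0],"offset":[-0.02,0,0],"jaw":0},{"turn":[0,0,0],"offset":[-0.035,0,0],"jaw":0},{"turn":[0,0,0],"offset":[-0.04,0,0],"jaw":0},{"turn":[0,-4.5,0],"offset":[-0.04,0,0],"jaw":1},{"turn":[0,-4.6,0],"offset":[0,0,0],"jaw":1},{"turn":[-6,0,0],"offset":[0,0,0],"jaw":1},{"turn":[-6,0,0],"offset":[0,0,0],"jaw":1},{"turn":[-6,0,0],"offset":[0,0,0],"jaw":1}]'
python3 - <<'E'
from h import *
togo([.330,-.3405,.25],Rt(107))
E
```

```text
t: 28.22
ee_pos: [0.4726, 0.0012, 0.2595]
eef_rot: [[-0.001, -0.299, 0.954], [-0.0, 0.954, 0.299], [-1.0, 0.0, -0.001]]
force: [0.0, -0.3, -0.3]
grip_width: 0.0003
t 28.23 pos [0.4726 0.0012 0.2595] w 0.0003 F [ 0.  -0.3 -0.3]
offset tool mm [   9.7 -283.5 -238.1] turn deg [ 0.38 -0.08 -0.02]
```

```bash
python3 -m inch '[{"turn":[0,0,0],"offset":[0,-0.02,-0.017],"jaw":1},{"turn":[0,0,0],"offset":[0,-0.0405,-0.034],"jaw":1},{"turn":[0,0,0],"offset":[0,-0.0405,-0.034],"jaw":1},{"turn":[0,0,0],"offset":[0,-0.0405,-0.034],"jaw":1},{"turn":[0,0,0],"offset":[0,-0.0405,-0.034],"jaw":1},{"turn":[0,0,0],"offset":[0,-0.0405,-0.034],"jaw":1},{"turn":[0,0,0],"offset":[0,-0.0405,-0.034],"jaw":1},{"turn":[0,0,0],"offset":[0,-0.02,-0.017],"jaw":1}]'
python3 -m inch '[{"turn":[0,0,0],"offset":[0,0,0],"jaw":1},{"turn":[0,0,0],"offset":[0,0,0],"jaw":1}]'
python3 - <<'E'
from h import *
np.set_printoptions(precision=4,suppress=True)
togo([.330,-.3405,.10],Rt(107))
s=manip.state();p=manip.read_camera("wrist");w=cloud(p,wristT(s,p))
cv2.imwrite("pics/w_sw.png",p["img"][:,:,::-1])
for r in manip.tip_of(p,"toggle_tip")[:3]+manip.tip_of(p,"toggle_pivot")[:3]:
    u,v=np.round(r["centre"]).astype(int);print(round(r["conf"],2),u,v,w[v,u])
B=w.reshape(-1,3);B=B[(np.hypot(B[:,0]-.375,B[:,1]+.327)<.03)&(B[:,2]>.105)&(B[:,2]<.135)];print("ball pts",len(B),B.mean(0),B[:,2].max())
p=manip.read_camera("scene");cv2.imwrite("pics/s10.png",p["img"][:,:,::-1])
p=manip.read_camera("top");cv2.imwrite("pics/t10.png",p["img"][:,:,::-1])
E
```

```text
t: 29.22
ee_pos: [0.3277, -0.3416, 0.2595]
eef_rot: [[-0.002, -0.293, 0.956], [-0.0, 0.956, 0.293], [-1.0, 0.0, -0.002]]
force: [0.7, 0.6, -0.5]
grip_width: 0.0003
t: 29.48
ee_pos: [0.3291, -0.339, 0.2597]
eef_rot: [[-0.002, -0.295, 0.955], [0.0, 0.955, 0.295], [-1.0, 0.001, -0.001]]
force: [0.3, -0.0, 0.2]
grip_width: -0.0
t 29.48 pos [ 0.3291 -0.339   0.2597] w -0.0 F [ 0.3 -0.   0.2]
offset tool mm [159.7  -1.9   0.7] turn deg [ 0.19 -0.08 -0.04]
0.93 444 80 [ 0.1902 -0.2808  0.1261]
0.83 231 99 [ 0.2508 -0.4306  0.1235]
0.71 500 258 [ 0.3069 -0.1791  0.1233]
0.8 316 280 [ 0.3176 -0.3424  0.2663]
0.73 458 268 [ 0.3407 -0.1753  0.0558]
0.64 422 129 [ 0.2195 -0.2657  0.0583]
ball pts 253 [ 0.3653 -0.3291  0.1213] 0.12659347014540256
```

View pics/w_sw.png

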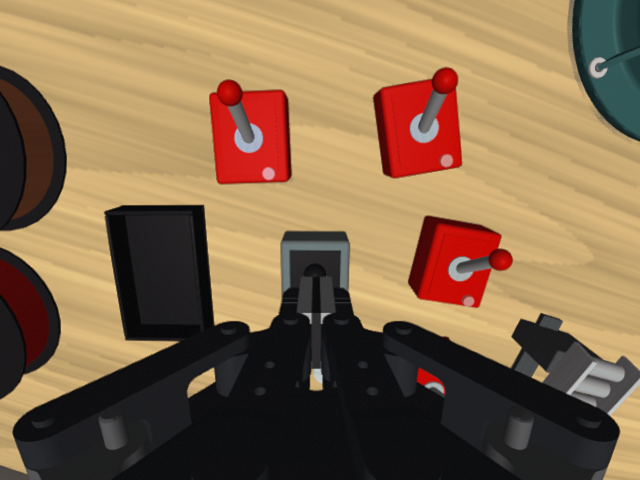

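View pics/s10.png

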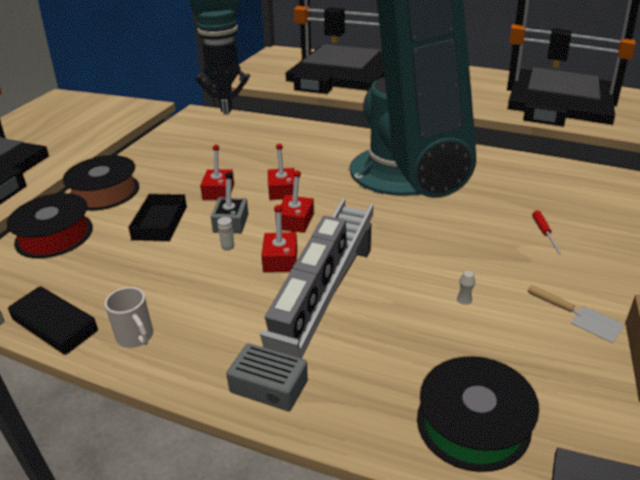

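The ball of the grey switch is right ahead of the shut fingers (316,270), and the three cassettes are unchanged. Checking the row length, then descending behind the lever.

```bash
python3 - <<'E'
from h import *
for n in("scene","top"):
    p=manip.read_camera(n);w=cloud(p).reshape(-1,3)
    for x0,ylo,yhi in((.787,-.035,.035),):
        d=np.c_[w[:,0]-x0,w[:,1]+.004,w[:,2]-.042];c,s=np.cos(.16),np.sin(.16);yaw=-.0143
        X=d[:,0]*np.cos(yaw)+d[:,1]*np.sin(yaw);Y=-d[:,0]*np.sin(yaw)+d[:,1]*np.cos(yaw)
        lx=X*c-d[:,2]*s;lz=X*s+d[:,2]*c
        m=(abs(Y)<.04)&(lx>-.4)&(lx<.005)&(lz>.065)&(lz<.085)
        print(n,m.sum(),"x",np.percentile(lx[m],[.5,99.5]),"y",np.percentile(Y[m],[1,99]),"z",np.median(lz[m]))
E
python3 -m inch '[{"turn":[0,0,0],"offset":[0.02,-0.001,-0.006],"jaw":1},{"turn":[0,0,0],"offset":[0.04,0,0],"jaw":1},{"turn":[0,0,0],"offset":[0.04,0,0],"jaw":1},{"turn":[0,0,0],"offset":[0.035,0,0],"jaw":1},{"turn":[0,0,0],"offset":[0.023,0,0],"jaw":1},{"turn":[0,0,0],"offset":[0,0,0],"jaw":1}]'
python3 - <<'E'
from h import *
p=manip.read_camera("scene");cv2.imwrite("pics/s11.png",cv2.resize(p["img"][80:280,150:350,::-1],None,fx=3,fy=3))
E
```

```text
scene 3152 x [-0.27962471 -0.00669679] y [-0.02459609  0.02457831] z 0.07369433770879788
top 1845 x [-0.28557053 -0.01366509] y [-0.02620411  0.02282807] z 0.07394356761925348
t: 30.58
ee_pos: [0.3229, -0.3414, 0.1007]
eef_rot: [[-0.003, -0.296, 0.955], [0.002, 0.955, 0.296], [-1.0, 0.003, -0.002]]
force: [-0.5, -0.2, 0.3]
grip_width: -0.0003
```

View pics/s11.png

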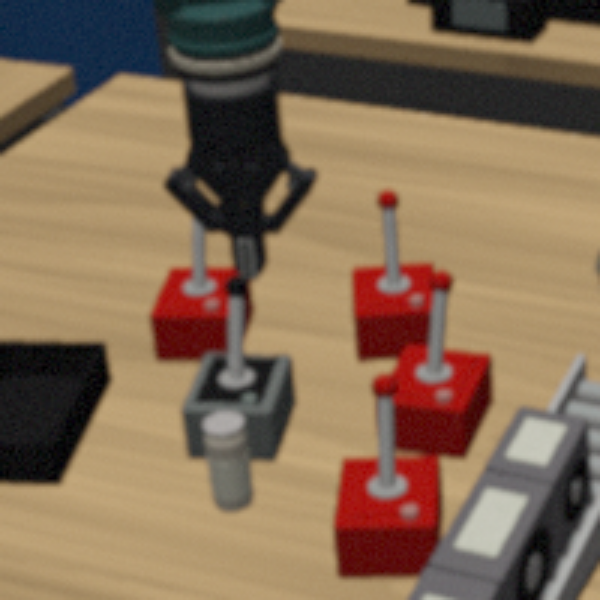

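The finger is behind the ball (crop (240,275)) and the row measures about 273 mm, matching 275. Pushing.

```bash
python3 -m inch '[{"turn":[0,0,0],"offset":[0,0,0.015],"jaw":1},{"turn":[0,0,0],"offset":[0,0,0.012],"jaw":1},{"turn":[0,0,0],"offset":[0,0,0.008],"jaw":1},{"turn":[0,0,0],"offset":[0,0,0.008],"jaw":1},{"turn":[0,0,0],"offset":[0,0,0.008],"jaw":1}]'
python3 -m inch '[{"turn":[0,0,0],"offset":[0,0,0.008],"jaw":1},{"turn":[0,0,0],"offset":[0,0,0.008],"jaw":1},{"turn":[0,0,0],"offset":[0,0,0.008],"jaw":1}]'
python3 - <<'E'
from h import *
p=manip.read_camera("scene");cv2.imwrite("pics/s12.png",cv2.resize(p["img"][80:280,150:350,::-1],None,fx=3,fy=3))
E
```

```text
t: 31.25
ee_pos: [0.3726, -0.327, 0.1017]
eef_rot: [[-0.001, -0.296, 0.955], [-0.0, 0.955, 0.296], [-1.0, 0.0, -0.001]]
force: [-0.9, -0.9, 0.0]
grip_width: -0.0003
t: 31.62
ee_pos: [0.3955, -0.3199, 0.1015]
eef_rot: [[-0.001, -0.295, 0.955], [0.0, 0.955, 0.295], [-1.0, 0.0, -0.001]]
force: [0.1, 0.2, 0.1]
grip_width: -0.0001
```

View pics/s12.png

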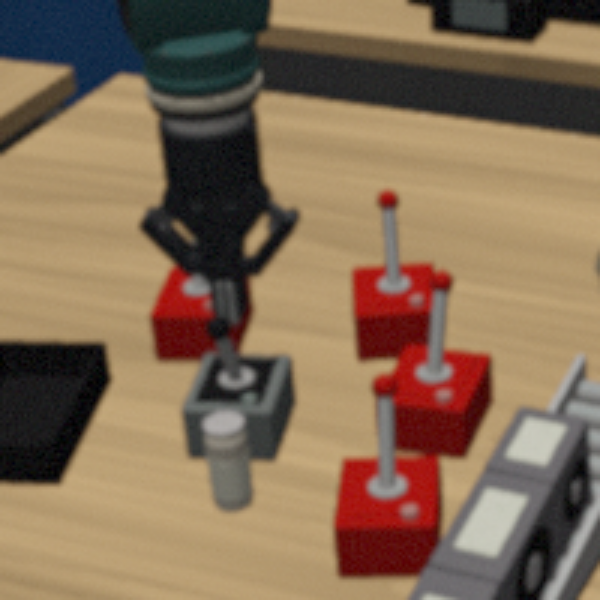

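The ball has gone to (218,328) in the crop with no force left on the tool, so it looks snapped over. I'll withdraw and verify.

```bash
python3 -m inch '[{"turn":[0,0,0],"offset":[0,0,-0.02],"jaw":1},{"turn":[0,0,0],"offset":[0,0,-0.03],"jaw":1},{"turn":[0,0,0],"offset":[-0.03,0,-0.02],"jaw":1},{"turn":[0,0,0],"offset":[-0.045,0,0],"jaw":1},{"turn":[0,0,0],"offset":[-0.045,0,0],"jaw":1},{"turn":[0,0,0],"offset":[-0.03,0,0],"jaw":1},{"turn":[0,0,0],"offset":[0,0,0],"jaw":1}]'
python3 - <<'E'
from h import *
np.set_printoptions(precision=4,suppress=True)
p=manip.read_camera("scene");cv2.imwrite("pics/s13.png",p["img"][:,:,::-1])
pv=np.array([.405,-.318,.05]);d=np.array([.956,.292,0])
for th in(-.45,.45): print(th,project(p,pv+.075*(np.sin(th)*d+[0,0,np.cos(th)])))
print([ (round(r["conf"],2),r["centre"]) for r in manip.tip_of(p,"toggle_tip")])
w=cloud(p)
for n,q in(("tube",(.497,-.276)),("vase",(.497,.271))):
    B=w.reshape(-1,3);B=B[(np.hypot(B[:,0]-q[0],B[:,1]-q[1])<.04)&(B[:,2]>.055)&(B[:,2]<.085)];print(n,np.median(B,0),B[:,2].max())
B=w.reshape(-1,3);B=B[(np.hypot(B[:,0]-.405,B[:,1]+.318)<.06)&(B[:,2]>.11)&(B[:,2]<.135)];print("ball",len(B),B.mean(0))
E
```

```text
t: 32.55
ee_pos: [0.3278, -0.3417, 0.2534]
eef_rot: [[0.0, -0.295, 0.956], [-0.003, 0.956, 0.295], [-1.0, -0.003, -0.001]]
force: [-0.2, -0.1, -1.3]
grip_width: 0.0003
-0.45 [[228.5906 175.7461]]
0.45 [[222.6793 189.3445]]
[(0.67, [222.7, 189.8]), (0.66, [214.8, 150.3]), (0.65, [273.4, 204.6]), (0.44, [297.5, 170.3]), (0.29, [280.2, 348.7])]
tube [ 0.5023 -0.2734  0.0715] 0.07957623147060089
vase [0.501  0.272  0.0649] 0.07089996964274481
ball 52 [ 0.4402 -0.3078  0.1207]
```

View pics/s13.png

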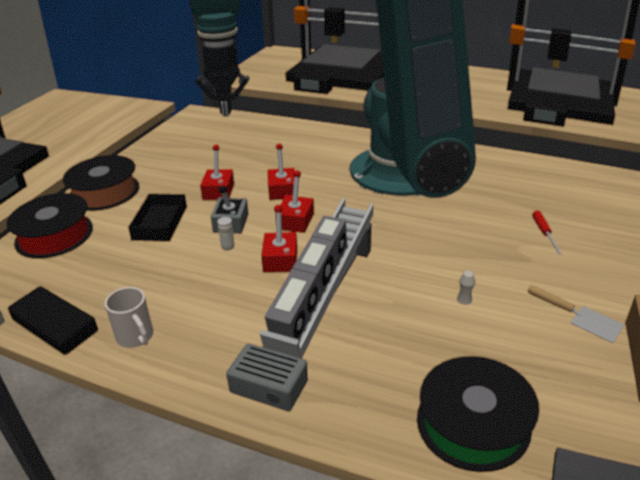

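The toggle tip was found at (222.7,189.8), against a predicted "on" position of (222.7,189.3). The cassettes sit in a row, the tube and vase are standing, and the arm is clear. Handing in.

```bash
python3 -c "
from cell import manip
print(manip.close_job(), manip.state()['t'])"
```

```text
the job is handed in; nothing more can be done
the job is handed in; nothing more can be done
```

I loaded the long, medium and short cassettes in that order. Each was lowered onto the rollers at the raised end until the force reading showed contact, then let go, and each rolled down by itself. I then pushed the grey switch's lever over with the shut fingers, backed off clear and handed the job in at about 32.6 s. No verdict was reported.

**Last checks**
- **Cassettes:** all three stand in one row against the stop. With all three in, the row measured about 273 mm in the scene camera and 272 mm in the top camera, against the true 275 mm, centred across the lane within about 2 mm. They had not visibly moved between pictures.
- **Toggle:** the tip was found at pixel (222.7, 189.8), against a predicted "on" position of (222.7, 189.3). Depth put the ball on the +x side, so it has snapped over.
- **Bystanders:** the tube and the vase are still standing, within a few millimetres of their measured start positions.
- **Disagreement:** the top and scene cameras differ by about 4–7 mm in x, which is more than the stated 2 mm calibration. Each was consistent with itself, so I averaged them or used the wrist camera. Because of this, the gap between the long cassette and the stop could not be confirmed to the millimetre.
- **Failed detection:** the networks missed the grey lever's tip in the wrist picture, returning only the red look-alikes. I placed it from depth points and the picture instead.

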